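# Touch off a clamped shoe last at three marks

## Task

The red shoe last has to be located before its sole is trimmed: swing the steel hold-down arm on the fixture back off the last, all the way to its stop, and then, with the touch probe from the blue rest, gently touch off the three yellow marks, holding the ball on each for about half a second: first the one on the sole face, then the one at the back of the heel, then the one on the side. Hang the probe back upright in its fork at the end; touch the last with nothing but the probe, do not press it hard, and leave everything else on the bench where it is.

Things in the scene. Friction and masses are not known exactly. Their poses are not given: they have to be found in the camera images.
- fixture: Green clamping fixture, fixed, turned anew each time; base plate 262 x 196 x 15 mm. Origin on the bench, z up, +x along the last to its toe, +y to the side with the side mark. Four steel guard pins, 10 mm thick, 122 high, at fixture (-113, 24), (-113, -24), (11, 57), (59, 57) mm flank the ways to the heel and side marks, 38 mm clear between a pair; the hold-down arm's post, 22 mm thick, is at (40, -80).
- last: Red rigid plastic shoe last held fast in the fixture, sole up, 220 mm long, up to 80 wide; its frame is the fixture's. Flat sole face 110 mm above the bench; heel back at x = -100 mm, toe at x = 120; flanks upright from 68 to 104 mm above the bench. Its marks are three yellow discs 20 mm across; a yellow stripe on the sole's edge points down to the heel mark and another to the side mark.
- mark_sole (a point): Centre of the yellow mark on the sole face, at fixture (40, 0, 110) mm, facing up; touched from above. The hold-down arm's rubber foot covers it until the arm is swung back.
- mark_heel (a point): Centre of the yellow mark on the back of the heel, at fixture (-100, 0, 84) mm, facing fixture -x; touched by moving the ball towards fixture +x.
- mark_side (a point): Centre of the yellow mark on the flank, at fixture (35, 40, 84) mm, facing fixture +y; touched by moving the ball towards fixture -y.
- gate (a joint): Angle (rad) of the flat steel hold-down arm on an upright hinge. 0: it points to fixture +y, across the sole; it grows counter-clockwise seen from above, towards the heel, to its stop at 1.55 where it points to fixture -x. Starts at 0 to 0.3; stiff (about 1.5 N at the knob moves it), stays where left. Arm 22 mm wide, reaching 110 mm from the hinge, 118 to 126 mm above the bench.
- gate_pivot (a point): Hinge axis of the hold-down arm (upright), at fixture (40, -80, 118) mm.
- gate_knob (a point): Middle of the upright black knob on the hold-down arm, 100 mm from the hinge axis: 16 mm in diameter, standing from 126 to 160 mm above the bench. The arm can be pushed by it.
- rest: Blue stand for the probe, fixed, base 100 x 90 mm; it stands left or right of the fixture. Origin: on the bench, z up. An aluminium fork 95 mm high with two prongs along its x, open to its own -x: slot 22 mm wide, prongs 16 mm wide each, slot 68 mm long.
- rest_nest (a point): Point in the middle of the fork's slot, on the level of the prongs' upper face (95 mm above the bench), where the probe's flange underside hangs.
- probe_grip (a point): Centre of the square orange handle of the touch probe (loose, about 0.2 kg, hanging upright by its flange in the fork). Handle 24 x 24 mm, 50 high, faces square to this point's x and y; z is up. The flange, 44 mm across and 6 thick, is right below the handle, its underside 31 mm below this point. The stylus reaches 75 mm below the flange.
- probe_flange (a point): Centre of the flange's underside, same axes as probe_grip.
- probe_tip (a point): Centre of the red ball at the stylus' lower end: ball 10 mm in diameter, its centre 70 mm below the flange's underside; steel stem 8 mm in diameter. The stylus is sprung: it gives way upward (about 1 N, then 0.6 N per mm, stop at 8 mm) and sideways (about 0.6 N per mm at the ball, stop at about 10 mm) and springs back.
- thread_cone: Pink thread cone, 84 mm in diameter, 135 high, standing opposite the probe's rest; loose, leave alone.
- glue_jar: Amber glue jar, 68 mm in diameter, 100 high; loose, leave alone.
- hammer: Hammer lying at the left; loose, leave alone.
- awl: Awl with a wooden handle, lying at the left; loose, leave alone.
- wax_tin: Brass wax tin, 46 mm in diameter, 28 high, standing on the fixture's base plate at about fixture (-60, 70) mm; loose, leave alone.
- probe: The touch probe as a whole; origin and axes as probe_flange.
Mind the look-alikes: they are no part of the job. Leave any green look-alike of the probe alone.

How it is judged:
By the outcome, as a careful person would: the job done as asked, in the order asked, and still so for the second after the job is handed in, with the robot touching nothing.
It also fails if it takes over 72 s, if anything falls off the work surface, if the arm or the gripper's body presses on something with over 40 N, if the wrist force passes 120 N, or if a joint passes its speed limit or range.

## Robot

A 7-joint arm with a two-finger parallel gripper is mounted at the origin on the work surface. World frame = base frame: x ahead of the robot, y to its left, z up, the work surface at z = 0. Lengths are in mm, angles in rad, forces in N, time in s.
With the tool pointing down it reaches from about 400 to 900 mm from the base axis. Payload 5.5 kg.
Tool frame: the origin (TCP) lies midway between the tips of the shut fingers; the grasp point (between the pads) lies 19 mm behind it; z points along the fingers, y is the direction in which the jaws open and shut (so a half turn about z gives the same grasp; the last joint's range is limited). The gripper opens to 92 mm and grips with 3 to 60 N. Pads are 19 mm wide; open, the fingers measure 130 mm over their backs; the gripper's body (75 mm by 190 mm) begins 47 mm behind the grasp point.
Start: joints at [1.468, 0.501, -0.427, 1.55, 0.221, 1.138, -0.21], TCP at [232.535, -606.982, 226.729] pointing down, gripper open.
Joint ranges: [-2.88, 2.88], [-0.31, 2.03], [-1.54, 1.56], [0.2, 2.42], [-1.41, 4.55], [0.19, 2.02], [-2.57, 2.57]. Speed limits (rad/s): [2.57, 2.57, 3.14, 3.14, 3.14, 3.14, 3.14].

## Interface

Orientations are given as [roll, pitch, yaw] about the fixed x, y, z axes, in that order (R = Rz(yaw) Ry(pitch) Rx(roll)).
In Python, from workcell import status, snapshot, camera_info, workorder, nets gives the robot as it stands. The module is installed in compiled form; this text tells all that it offers.
- The arm moves only by the shell command python3 -m crank 'ROWS' [FORCE]. ROWS is JSON, a list that holds one entry, the list of rows, each a list of 7 numbers: the shift along the tool's x, y, z in units of 30 mm (1.0 is 30 mm), then the turn, a rotation vector about the tool's x, y, z in units of 6 degrees (1.0 is 6 degrees), then the opening, from 0 (shut) to 1 (fully open). A call has 1 to 5 rows; each row shifts and turns the commanded pose from where the row before left it, along the tool's axes as they then stand; what a row does not reach is not made up. A row lasts 1/12 s, in which the tool goes at most 41.7 mm and 7.16 degrees, less where a joint would pass 70% of its speed; a pose out of reach is approached as far as the arm can. A call is refused whole if a number of a shift passes 1 or a number of a turn 1, either way. A call with a gripper value outside its range is refused whole. The fingers move at their own pace and stop on an object; FORCE is the grip in N (left out, the last holds). Time passes only in rows, so rows that do not move let the fingers close. It gives the time, the measured TCP pose, the force and the opening at its end, in the units of the state.
- status.observe(): the state, without advancing time (a new reading comes with each control period).
- snapshot(name): name is "scene" or "top" or "wrist"; returns (picture, depth): 400x640x3 uint8, red, green, blue; 400x640 float32, mm along the optical axis (not along the pixel's ray), 0 where there is no reading.
- camera_info(name): a dict with "fx", "fy", "cx", "cy" (pixels), "world_to_cam" (4x4, takes a point from world to camera coordinates); the wrist camera has in their place "hand_eye" (4x4, takes a point from camera to tool coordinates, whose origin is the TCP and whose axes are the flange's). Camera axes: x right, y down, z forward; pixel columns grow to the right and rows downward; lengths in mm; the calibration is good to about 2 mm. A picture is of the moment at which its call begins: read the wrist's pose just before it. camera_info takes no time and is no camera call.
- workorder.sign_off(): hands the job in, once; it reports no verdict.
Trained networks look in the newest picture that a camera, given by its name, has taken for a name from the list of things; names that differ only in an ending like _2 or _b are one class to them, and where a whole thing is asked for, a point or a joint stands for the part that bears it (a point fixed in the world has none). Each returns a list of dicts, best first, with "conf" (0 to 1); they miss things now and then, are a little off and sometimes report something else, mostly with a low value. They report only what shows in the picture. A call takes as long as a camera call. They do not tell look-alikes from the thing itself.
- nets.boxes_of(camera, name): "rect" ([left, top, right, bottom] in pixels, round what is visible of it).
The state is a dict: "time": time; "joint_positions": joint angles; "joint_velocities": joint speeds; "effort": joint torques, N m; "tcp_pos": TCP position; "tcp_rot": TCP orientation; "wrist_force": force on the tool from outside, world axes, zero at the start; "torque": the same for the moment, N m; "finger_gap": opening from 0.0 (shut) to 1.0 (fully open).
Only numpy, scipy, OpenCV 4.12 (cv2) and the standard library are available. Lean on these libraries where they do the work, as an engineer would, in place of code of your own. Each camera call takes 0.05 s, during which the arm holds its last target.

## Working session

There is one attempt and no reset: what is moved stays moved. The work goes in short steps, Python scripts to look and compute and a shell command to move; the robot and the scene stay as the last step left them, time stands still between calls to the robot, and variables do not carry over. Pictures are saved under pics/ and viewed, and the job is handed in when it is done.

```bash
ls; mkdir -p pics; cat > h.py <<'E'
import numpy as np, cv2
from workcell import status, snapshot, camera_info, workorder, nets
E
python3 - <<'E'
from h import *
s=status.observe(); print(s)
for c in ["scene","top","wrist"]:
    p,d=snapshot(c); cv2.imwrite(f"pics/{c}0.png",p[:,:,::-1]); np.save(f"{c}_d0.npy",d); 
    print(c,camera_info(c))
    if c!="wrist":
        for n in ["fixture","rest","probe","probe_grip","probe_tip","gate_knob","mark_heel","mark_side","thread_cone","glue_jar","wax_tin","gate"]:
            pass
E
```

```text
pics
{'time': 0.0, 'joint_positions': array([ 1.46818968,  0.50187974, -0.42679057,  1.55143909,  0.2207974 ,
        1.13826635, -0.21027511]), 'joint_velocities': array([ 0.00056353,  0.00085964,  0.00025389,  0.00074632,  0.00085123,
        0.0008749 , -0.00147014]), 'effort': array([-3.17190288e-04, -5.66597843e+01, -5.81660986e+00, -2.79114193e+01,
       -6.86433236e-02,  3.08783166e-02,  1.98444204e-04]), 'tcp_pos': array([ 232.22281301, -606.36430174,  225.66282185]), 'tcp_rot': array([-3.13965766e+00, -8.47382919e-05,  3.65882489e-01]), 'wrist_force': array([-0.11945079,  0.05991014,  0.23312912]), 'torque': array([-0.02012437,  0.00284113,  0.01479762]), 'finger_gap': 1.0016637001809703}
scene {'fx': 465.5051902766857, 'fy': 465.5051902766857, 'cx': 311.3658445691304, 'cy': 202.20916385930082, 'world_to_cam': array([[ 8.56201421e-01,  5.16574386e-01, -8.36837283e-03,
        -4.81240885e+02],
       [ 3.38703152e-01, -5.73470825e-01, -7.45929881e-01,
        -4.63835048e+01],
       [-3.90127288e-01,  6.35831830e-01, -6.65971908e-01,
         1.77712235e+03],
       [ 0.00
[... 300 characters left out ...]
2e-01, -4.23572858e-03, -1.89876003e-01,
         5.09715899e+02],
       [ 1.89857281e-01,  4.45762772e-03, -9.81801580e-01,
         1.34084980e+03],
       [ 0.00000000e+00,  0.00000000e+00,  0.00000000e+00,
         1.00000000e+00]])}
wrist {'fx': 320.7121138948083, 'fy': 320.7121138948083, 'cx': 320.34295034518453, 'cy': 196.9307435413383, 'hand_eye': array([[-5.80424689e-04, -9.53746471e-01, -3.00611597e-01,
         8.22455800e+01],
       [ 9.99999434e-01, -2.85612292e-04, -1.02465323e-03,
         3.81639722e-01],
       [ 8.91401037e-04, -3.00612022e-01,  9.53746097e-01,
        -1.58320736e+02],
       [ 0.00000000e+00,  0.00000000e+00,  0.00000000e+00,
         1.00000000e+00]])}
```

View pics/scene0.png

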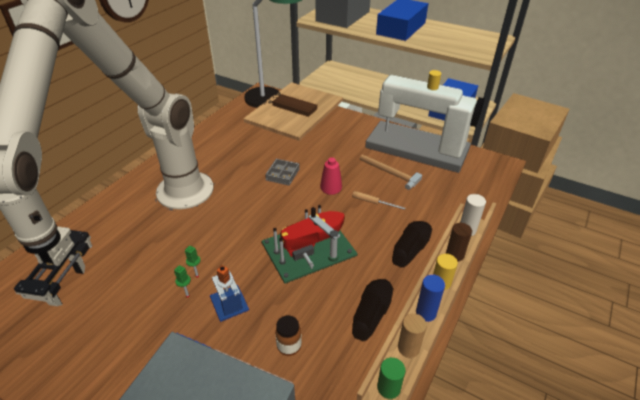

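View pics/top0.png

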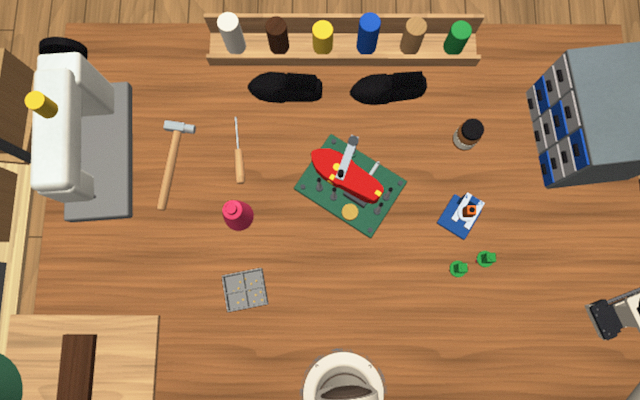

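The top view shows the last and fixture at about (350,180), and the blue rest with the orange probe at (465,212). The two green look-alikes are at (459,268) and (487,258). The probe meant is the orange one hanging in the blue rest's fork. I'll enlarge both areas to confirm.

```bash
python3 - <<'E'
from h import *
p=cv2.imread("pics/top0.png")
cv2.imwrite("pics/c1.png",cv2.resize(p[125:245,285:415],None,fx=5,fy=5,interpolation=cv2.INTER_CUBIC))
cv2.imwrite("pics/c2.png",cv2.resize(p[185:285,425:505],None,fx=6,fy=6,interpolation=cv2.INTER_CUBIC))
for n in ["fixture","rest","probe_grip","gate_knob","mark_heel","mark_side","wax_tin","rest_nest"]:
    print(n,[(np.round(b["rect"],1).tolist(),round(b["conf"],2)) for b in nets.boxes_of("top",n)[:4]])
E
```

```text
fixture [([295.1, 137.4, 402.6, 234.5], 0.95)]
rest [([438.6, 191.5, 489.3, 239.0], 0.91), ([335.2, 135.2, 355.9, 179.3], 0.68)]
probe_grip [([450.7, 259.5, 465.7, 274.5], 0.79), ([456.9, 201.3, 475.3, 220.0], 0.7)]
gate_knob [([335.6, 133.1, 356.5, 180.8], 0.66)]
mark_heel []
mark_side [([308.7, 146.9, 380.8, 205.6], 0.61)]
wax_tin [([339.9, 201.2, 358.3, 221.2], 0.62), ([311.3, 147.6, 384.4, 203.7], 0.52)]
rest_nest [([435.9, 193.7, 485.2, 237.9], 0.94)]
```

View pics/c1.png

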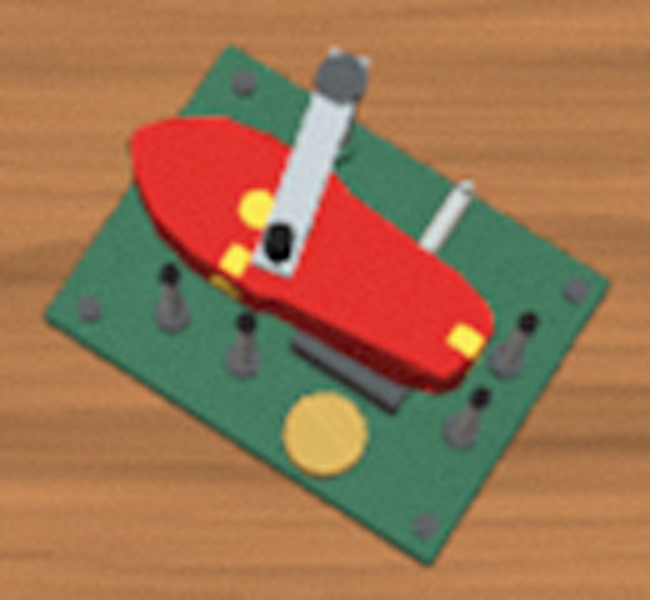

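View pics/c2.png

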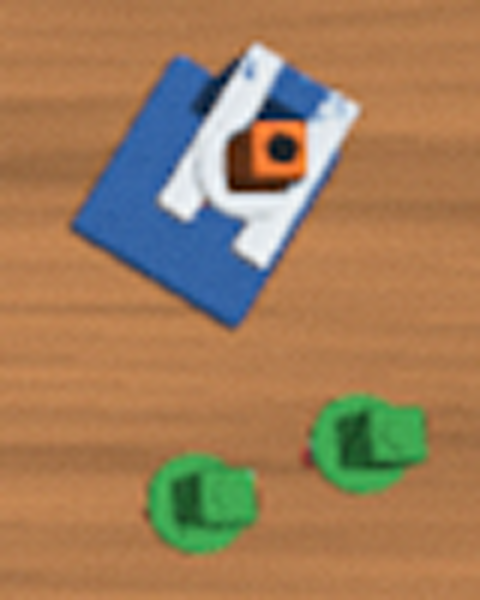

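The crop confirms it: the orange-handled probe hangs in the aluminium fork on the blue base, and the green ones stand free. Next I'll fit the poses.

```bash
cat >> h.py <<'E'
from scipy.optimize import least_squares
from scipy.spatial.transform import Rotation as R
ct=camera_info("top")
def proj(P,c=ct):
    P=np.atleast_2d(P); q=P@c["world_to_cam"][:3,:3].T+c["world_to_cam"][:3,3]
    return np.c_[c["fx"]*q[:,0]/q[:,2]+c["cx"],c["fy"]*q[:,1]/q[:,2]+c["cy"]]
def back(uv,z,c=ct):
    M=c["world_to_cam"]; d=M[:3,:3].T@np.array([(uv[0]-c["cx"])/c["fx"],(uv[1]-c["cy"])/c["fy"],1]); o=-M[:3,:3].T@M[:3,3]
    return o+d*(z-o[2])/d[2]
def tf(x,P):
    c,s=np.cos(x[2]),np.sin(x[2]); P=np.atleast_2d(np.array(P,float)); return np.c_[x[0]+c*P[:,0]-s*P[:,1],x[1]+s*P[:,0]+c*P[:,1],P[:,2]]
E
python3 - <<'E'
from h import *
uv=lambda a,s,o:(np.array(a,float)+.5)/s-.5+np.array(o)
c1=uv([(230,45),(610,285),(430,565),(45,318),(528,322),(480,398),(247,323),(170,272),(465,340),(236,260)],5,(285,125))
P=[(131,-98,15),(-131,-98,15),(-131,98,15),(131,98,15),(-113,-24,122),(-113,24,122),(11,57,122),(59,57,122),(-93,0,110),(35,33,110)]
P=np.array(P,float)
f=lambda x:(proj(tf(x,P))-c1)[:8].ravel()
b=back(c1[:4].mean(0),15)
r=least_squares(f,[b[0],b[1],0.9],loss='soft_l1')
print(r.x,np.round(proj(tf(r.x,P))-c1,2).tolist())
kn=back(uv((278,238),5,(285,125)),160); pv=tf(r.x,[(40,-80,118)])[0]
e=kn-pv; print("knob",kn,"pivot",pv,"len",np.hypot(e[0],e[1]),"gate",np.arctan2(e[1],e[0])-r.x[2]-np.pi/2)
for n,q in dict(sole=(40,0,110),heel=(-100,0,84),side=(35,40,84)).items(): print(n,tf(r.x,[q]))
c2=lambda a:uv(a,6,(425,185))
for n,z in [((280,150),151),((160,205),95),((195,218),95),((235,245),95),((265,270),95),((255,45),95),((358,105),95),((75,228),10),((237,328),10),((180,55),10)]:
    print(n,z,back(c2(n),z).round(1))
E
```

```text
[567.25293226 -17.4433604    0.98735134] [[-1.46, -2.08], [-0.67, -1.27], [-1.97, -0.15], [-2.67, -1.73], [1.36, 1.14], [1.1, 0.96], [0.92, 0.44], [1.08, 0.74], [2.08, 1.79], [0.47, 1.73]]
knob [563.1684303   10.41240906 160.        ] pivot [656.05460389 -28.13275307 118.        ] len 100.5662506396627 gate 0.19009870694131115
sole [[589.28902366  15.93942972 110.        ]]
heel [[ 512.16270378 -100.90033569   84.        ]]
side [[553.15172212  33.80267235  84.        ]]
(280, 150) 151 [ 469.2 -322.   151. ]
(160, 205) 95 [ 454.3 -284.5   95. ]
(195, 218) 95 [ 448.6 -299.6   95. ]
(235, 245) 95 [ 436.7 -316.6   95. ]
(265, 270) 95 [ 425.7 -329.2   95. ]
(255, 45) 95 [ 526.4 -329.8   95. ]
(358, 105) 95 [ 499.5 -374.    95. ]
(75, 228) 10 [ 456.7 -265.8   10. ]
(237, 328) 10 [ 410.1 -339.2   10. ]
(180, 55) 10 [ 539.5 -318.5   10. ]
```

```bash
M="python3 -m crank"
$M '[[[0.5,-0.3,0,0,0,0,1],[0.94,-0.56,0,0,0,0,1],[0.94,-0.56,0,0,0,0,1],[0.94,-0.56,0,0,0,0,1],[0.94,-0.56,0,0,0,0,1]]]'
$M '[[[0.94,-0.56,0,0,0,0,1],[0.94,-0.56,0,0,0,0,1],[0.94,-0.56,0,0,0,0,1],[0.94,-0.56,0,0,0,0,1],[0.94,-0.56,0,0,0,0,1]]]'
$M '[[[0.94,-0.56,0,0,0,0,1],[0.5,-0.26,0,0,0,0,1],[0,0,0,0,0,0,1],[0,0,0,0,0,0,1]]]'
cat >> h.py <<'E'
cw=camera_info("wrist")
def wcam(s):
    T=np.eye(4); T[:3,:3]=R.from_euler('xyz',s["tcp_rot"]).as_matrix(); T[:3,3]=s["tcp_pos"]
    W=T@cw["hand_eye"]; return dict(fx=cw["fx"],fy=cw["fy"],cx=cw["cx"],cy=cw["cy"],world_to_cam=np.linalg.inv(W))
import pickle
def wshot(name):
    s=status.observe(); p,d=snapshot("wrist"); cv2.imwrite(f"pics/{name}.png",p[:,:,::-1]); pickle.dump((s,p,d),open(name+".pkl","wb")); return s,p,d
E
python3 - <<'E'
from h import *
s,p,d=wshot("w1"); print(s["time"],s["tcp_pos"],s["tcp_rot"],s["wrist_force"])
E
```

```text
time: 0.97
tcp_pos: [326.0, -487.8, 226.8]
tcp_rot: [-3.142, -0.0, 0.366]
wrist_force: [0.4, -0.1, 0.3]
finger_gap: 0.998
time: 1.38
tcp_pos: [427.4, -358.7, 227.0]
tcp_rot: [3.141, -0.0, 0.367]
wrist_force: [1.1, -0.8, -0.2]
finger_gap: 0.999
time: 1.72
tcp_pos: [458.8, -320.7, 227.0]
tcp_rot: [3.141, -0.0, 0.37]
wrist_force: [-0.8, -1.2, -0.1]
finger_gap: 1.002
1.7167 [ 458.80129823 -320.67794225  226.99739103] [ 3.14140077e+00 -2.94295072e-04  3.69802397e-01] [-0.82714679 -1.21708507 -0.05232018]
```

View pics/w1.png

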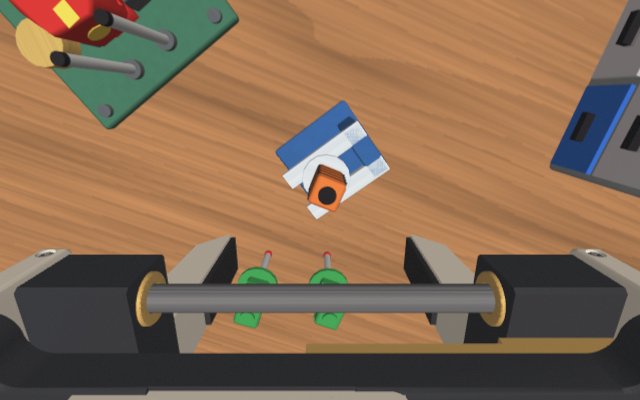

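The wrist view has the probe handle at (327,192) in the fork of the blue rest. The prongs' open ends are at (287,182) and (317,213). The green look-alikes are between the fingers at the bottom. I'll enlarge the rest to measure it.

```bash
python3 - <<'E'
from h import *
p=cv2.imread("pics/w1.png")
cv2.imwrite("pics/c3.png",cv2.resize(p[95:225,265:395],None,fx=6,fy=6,interpolation=cv2.INTER_CUBIC)[:600])
s,_,d=pickle.load(open("w1.pkl","rb")); c=wcam(s)
for u,v in [(327,194),(327,186),(355,140),(380,165),(313,207),(300,145)]:
    z=d[v,u]; q=np.array([(u-c["cx"])/c["fx"]*z,(v-c["cy"])/c["fy"]*z,z,1]); print(u,v,z,(np.linalg.inv(c["world_to_cam"])@q)[:3].round(1))
E
```

```text
327 194 241.58592 [ 471.6 -321.2  154.2]
327 186 239.5747 [ 477.5 -318.9  154.4]
355 140 288.6051 [ 511.5 -333.8   94.7]
380 165 294.40277 [ 498.9 -364.    95.7]
313 207 307.0031 [ 438.4 -321.1   95.4]
300 145 371.5271 [ 476.4 -288.6   12.9]
```

View pics/c3.png

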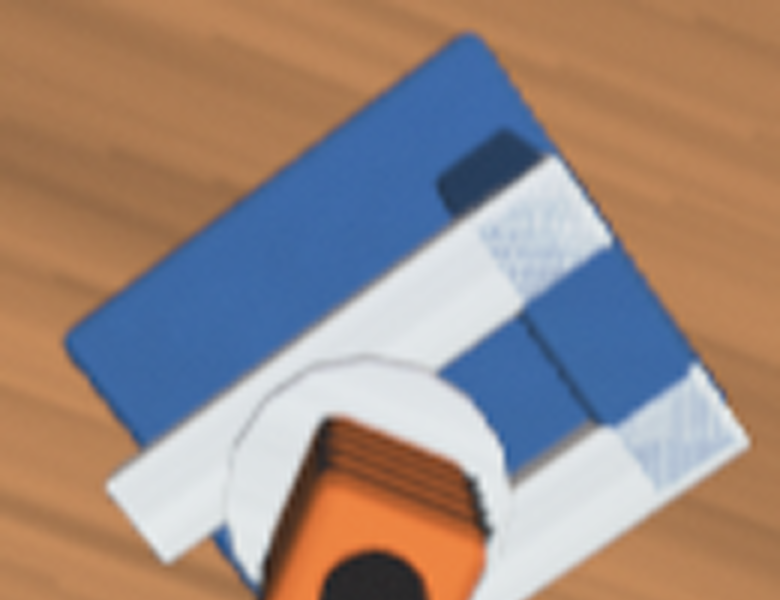

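```bash
python3 - <<'E'
from h import *
p=cv2.imread("pics/w1.png")
cv2.imwrite("pics/c4.png",cv2.resize(p[150:225,280:355],None,fx=8,fy=8,interpolation=cv2.INTER_CUBIC))
E
```

```text
(no output)
```

View pics/c4.png

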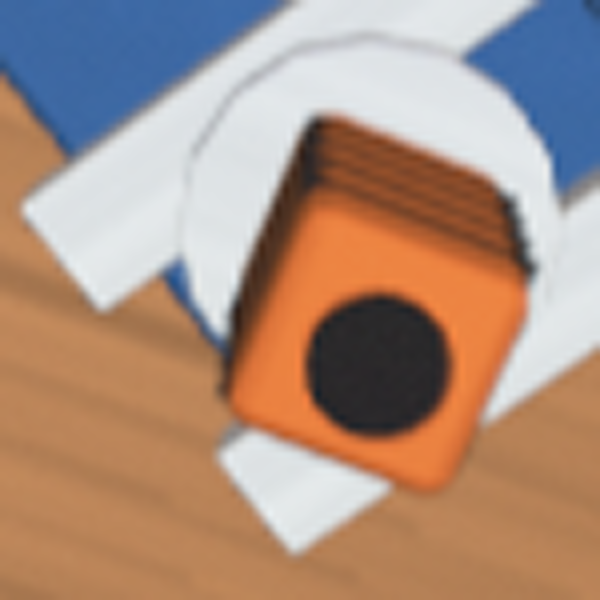

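```bash
python3 - <<'E'
from h import *
s,_,d=pickle.load(open("w1.pkl","rb")); c=wcam(s)
u4=lambda a:(np.array(a,float)+.5)/8-.5+np.array((280,150))
u3=lambda a:(np.array(a,float)+.5)/6-.5+np.array((265,95))
for n,a,z in [("htop",(378,365),152),("tl",(318,188),152),("tr",(527,283),152),("br",(432,495),152),("bl",(230,405),152),("flL",(183,220),101),("flT",(365,33),101),("flR",(558,220),101),
  ("pA",(22,208),95),("pAin",(103,312),95),("pB",(218,452),95),("pBo",(295,555),95)]: print(n,back(u4(a),z,c).round(1))
for n,a,z in [("pAend",(552,152),95),("pAendin",(612,242),95),("pBendin",(695,362),95),("pBend",(748,442),95),("base1",(65,338),12),("base2",(470,32),12),("slotend1",(523,312),95),("slotend2",(600,425),95)]: print(n,back(u3(a),z,c).round(1))
# top: refit with offset plate
E
```

```text
htop [ 470.1 -321.8  152. ]
tl [ 484.1 -310.2  152. ]
tr [ 482.7 -331.9  152. ]
br [ 459.7 -331.4  152. ]
bl [ 461.2 -310.   152. ]
flL [ 463.8 -301.3  101. ]
flT [ 491.3 -312.9  101. ]
flR [ 479.2 -341.2  101. ]
pA [ 456.9 -283.6   95. ]
pAin [ 448.5 -296.6   95. ]
pB [ 437.  -315.3   95. ]
pBo [ 428.  -328.6   95. ]
pAend [ 528.2 -328.2   95. ]
pAendin [ 519.4 -341.7   95. ]
pBendin [ 507.4 -360.7   95. ]
pBend [ 499.1 -373.4   95. ]
base1 [ 459.4 -264.2   12. ]
base2 [ 540.6 -316.    12. ]
slotend1 [ 505.  -333.4   95. ]
slotend2 [ 493.3 -351.1   95. ]
```

```bash
M="python3 -m crank"
$M '[[[0.45,-0.45,-0.27,0,0,0,1],[0.85,-0.85,-0.27,0,0,0,1],[0.85,-0.85,-0.27,0,0,0,1],[0.85,-0.85,-0.27,0,0,0,1],[0.85,-0.85,-0.27,0,0,0,0.33]]]'
$M '[[[0.85,-0.85,-0.27,0,0,0,0.33],[0.85,-0.85,-0.27,0,0,0,0.33],[0.85,-0.85,-0.27,0,0,0,0.33],[0.85,-0.85,-0.27,0,0,0,0.33],[0.4,-0.4,0,0,0,0.4,0.33]]]'
$M '[[[0,0,0,0,0,0.95,0.33],[0,0,0,0,0,0.95,0.33],[0,0,0,0,0,0.95,0.33],[0,0,0,0,0,0.95,0.33],[0,0,0,0,0,0.95,0.33]]]'
$M '[[[0,0,0,0,0,0.95,0.33],[0,0,0,0,0,0.95,0.33],[0,0,0,0,0,0.4,0.33],[0,0,0,0,0,0,0.33],[0,0,0,0,0,0,0.33]]]'
python3 - <<'E'
from h import *
s,p,d=wshot("w2"); print(s["time"],s["tcp_pos"],s["tcp_rot"],s["wrist_force"],s["joint_positions"])
E
```

```text
time: 2.18
tcp_pos: [523.9, -174.1, 267.6]
tcp_rot: [3.141, 0.001, 0.362]
wrist_force: [0.0, -0.5, 0.3]
finger_gap: 0.963
time: 2.6
tcp_pos: [591.7, -22.4, 301.6]
tcp_rot: [-3.141, -0.004, 0.326]
wrist_force: [-0.5, 1.6, 0.2]
finger_gap: 0.609
time: 3.02
tcp_pos: [589.6, -28.5, 299.4]
tcp_rot: [3.141, 0.0, -0.181]
wrist_force: [0.2, 0.1, -0.5]
finger_gap: 0.334
time: 3.43
tcp_pos: [589.8, -27.9, 299.5]
tcp_rot: [3.141, -0.0, -0.415]
wrist_force: [0.4, -0.0, 0.6]
finger_gap: 0.331
3.4333 [589.75492508 -27.92609961 299.53894602] [ 3.14084331e+00 -6.70474693e-05 -4.15057588e-01] [ 0.35087289 -0.04823456  0.60296167] [ 0.4321927   0.34781733 -0.55303511  1.61638462  0.19170962  1.23210796
 -2.14394248]
```

View pics/w2.png

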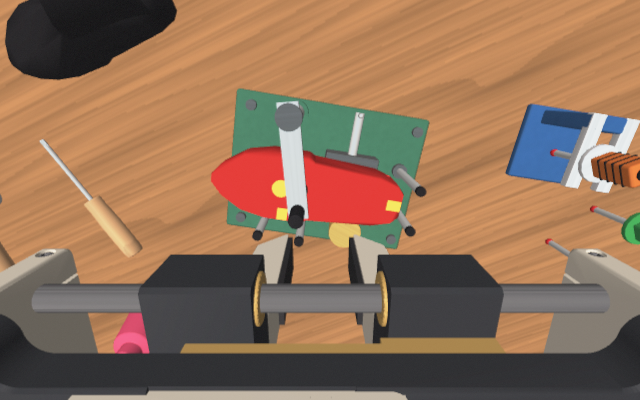

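Wrist view from above: the red last at (305,185), knob top at (297,214), sole mark partly covered at (280,188), pin tops at (421,190), (410,231), (299,241) and (257,235). I'll enlarge this for the fit.

```bash
python3 - <<'E'
from h import *
p=cv2.imread("pics/w2.png")
cv2.imwrite("pics/c5.png",cv2.resize(p[85:250,205:325],None,fx=5,fy=5,interpolation=cv2.INTER_CUBIC)[:,:])
cv2.imwrite("pics/c6.png",cv2.resize(p[85:250,315:435],None,fx=5,fy=5,interpolation=cv2.INTER_CUBIC)[:,:])
a=cv2.imread("pics/c5.png");b=cv2.imread("pics/c6.png")
cv2.imwrite("pics/c5.png",a[:,:]) 
E
```

```text
(no output)
```

View pics/c5.png

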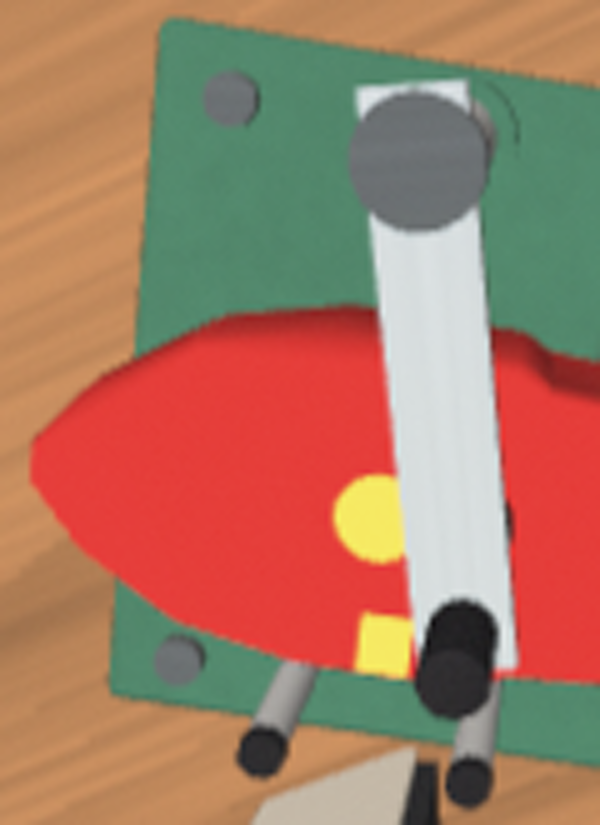

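View pics/c6.png

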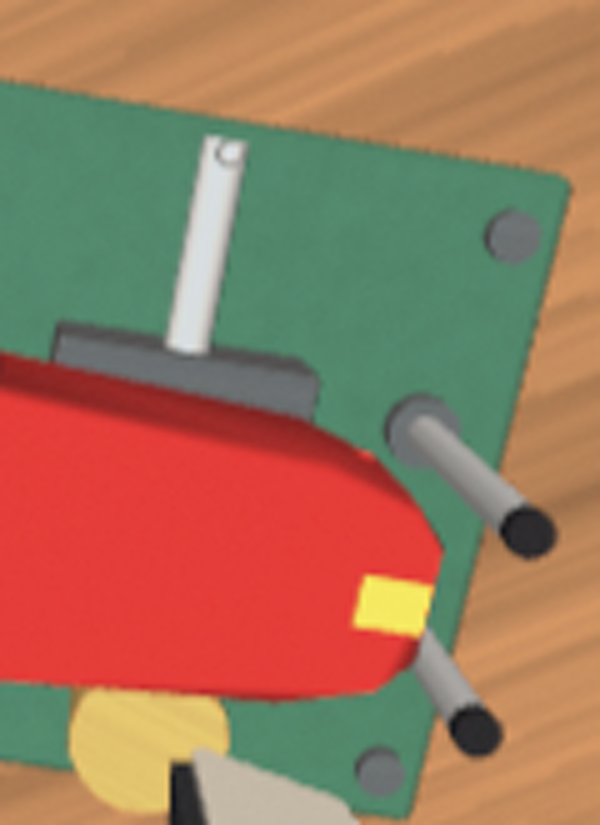

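```bash
python3 - <<'E'
from h import *
s,_,d=pickle.load(open("w2.pkl","rb")); c=wcam(s)
u5=lambda a:(np.array(a,float)+.5)/5-.5+np.array((205,85)); u6=lambda a:(np.array(a,float)+.5)/5-.5+np.array((315,85))
q=np.array([u5((262,752)),u5((468,783)),u6((528,532)),u6((476,731)),u5((375,519)),u6((430,610)),
  u5((163,20)),u5((110,692)),u6((572,178)),u6((410,820))])
P=np.array([(59,57,122),(11,57,122),(-113,-24,122),(-113,24,122),(40,0,110),(-100,0,110),(131,-98,15),(131,98,15),(-131,-98,15),(-131,98,15)],float)
qt=(np.array([(170,272),(247,323),(528,322),(480,398)],float)+.5)/5-.5+np.array((285,125))
def run(cams,n):
  def f(x):
    Q=P.copy(); Q[6:,0]+=x[3];Q[6:,1]+=x[4]
    W=tf(x,Q); r=[]
    if 'w' in cams: r.append((proj(W,c)-q))
    if 't' in cams: r.append(proj(W[:4])-qt)
    return np.concatenate(r).ravel()
  r=least_squares(f,[567,-17,.98,0,0],loss='soft_l1'); print(cams,r.x.round(3),"\n",f(r.x).reshape(-1,2).round(1).tolist()); return r.x
x=run('w',0); run('t',0); x2=run('wt',0)
for X in (x,x2):
  pv=tf(X,[(40,-80,118)])[0]; kn=back(u5((452,683)),160,c); e=(kn-pv)[:2]
  print("pivot",pv,"cap",back(u5((418,162)),130,c),"knob",kn,np.hypot(*e),np.arctan2(e[1],e[0])-X[2]-np.pi/2)
  print(tf(X,[(40,0,110),(-100,0,84),(35,40,84)]).round(1))
E
```

```text
w [ 5.7134e+02 -1.2856e+01  9.9700e-01 -9.9810e+00  4.5300e-01] 
 [[-0.9, 0.5], [-0.4, 0.3], [0.2, 0.1], [0.1, 0.3], [0.3, -0.7], [0.5, -0.4], [-1.1, -1.1], [-1.0, 1.8], [1.7, -0.3], [0.8, 1.3]]
t [569.318 -14.251   0.994   0.      0.   ] 
 [[-0.1, 0.2], [-0.2, -0.2], [0.2, 0.1], [0.1, -0.0]]
wt [ 5.71086e+02 -1.30110e+01  9.97000e-01 -9.71200e+00  3.27000e-01] 
 [[-0.6, 0.6], [-0.2, 0.5], [0.4, 0.2], [0.3, 0.4], [0.5, -0.5], [0.7, -0.3], [-1.2, -1.1], [-1.0, 1.8], [1.7, -0.3], [0.8, 1.3], [-0.5, -0.4], [-0.6, -0.9], [-0.2, -0.7], [-0.3, -0.8]]
pivot [660.24236742 -22.67587174 118.        ] cap [659.57285545 -23.5285016  130.        ] knob [566.096244    10.43992979 160.        ] 99.80054542401774 0.2354323380136829
[[593.   20.7 110. ]
 [517.1 -96.8  84. ]
 [556.7  38.3  84. ]]
pivot [659.98838884 -22.82793441 118.        ] cap [659.57285545 -23.5285016  130.        ] knob [566.096244    10.43992979 160.        ] 99.61167427277005 0.23310742173977594
[[592.8  20.6 110. ]
 [516.8 -97.   84. ]
 [556.5  38.1  84. ]]
```

```bash
M="python3 -m crank"
$M '[[[-0.62,-0.42,0,0,0,-0.37,0.33],[-0.62,-0.42,0.2,0,0,-0.37,0.33],[0,0,0.9,0,0,0,0.33],[0,0,1,0,0,0,0.33],[0,0,0.9,0,0,0,0.33]]]'
$M '[[[0,0,0.9,0,0,0,0.33],[0,0,0,0,0,0,0.33],[0,0,0,0,0,0,0.33]]]'
python3 - <<'E'
from h import *
s,p,d=wshot("w3"); print(s["time"],s["tcp_pos"],s["tcp_rot"],s["wrist_force"])
E
```

```text
time: 3.9
tcp_pos: [565.3, 10.9, 209.0]
tcp_rot: [3.142, -0.001, -0.336]
wrist_force: [-0.5, -1.1, 0.7]
finger_gap: 0.333
time: 4.15
tcp_pos: [564.3, 10.8, 181.7]
tcp_rot: [3.141, 0.003, -0.337]
wrist_force: [0.6, -0.7, 0.5]
finger_gap: 0.333
4.15 [564.27233309  10.75514793 181.69347929] [ 3.14080751  0.00320391 -0.33651474] [ 0.58017862 -0.65372102  0.5472748 ]
```

View pics/w3.png

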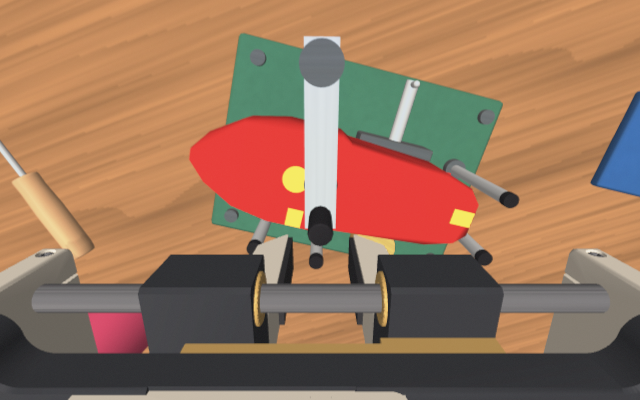

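The knob at (320,225) is centred between the fingers. I'll go down and swing it.

```bash
M="python3 -m crank"
$M '[[[0,0,0.75,0,0,0,0.33],[0,0,0.75,0,0,0,0.33],[0,0,0,0,0,0,0.33]]]'
$M '[[[0,0.15,0,0,0,-0.4,0.33],[0.01,0.25,0,0,0,-0.7,0.33],[0.0165,0.335,0,0,0,-0.95,0.33],[0.0165,0.335,0,0,0,-0.95,0.33],[0.0165,0.335,0,0,0,-0.95,0.33]]]'
$M '[[[0.0165,0.335,0,0,0,-0.95,0.33],[0.0165,0.335,0,0,0,-0.95,0.33],[0.0165,0.335,0,0,0,-0.95,0.33],[0.0165,0.335,0,0,0,-0.95,0.33],[0.0165,0.335,0,0,0,-0.95,0.33]]]'
python3 - <<'E'
from h import *
s,p,d=wshot("w4"); print(s["time"],s["tcp_pos"],s["tcp_rot"],s["wrist_force"])
E
```

```text
time: 4.45
tcp_pos: [564.3, 10.7, 136.4]
tcp_rot: [3.141, 0.002, -0.337]
wrist_force: [-1.1, -0.6, -1.0]
finger_gap: 0.331
time: 4.87
tcp_pos: [560.7, -29.6, 140.3]
tcp_rot: [-3.141, -0.002, 0.083]
wrist_force: [-1.1, 2.9, 0.1]
finger_gap: 0.332
time: 5.28
tcp_pos: [576.7, -77.8, 140.4]
tcp_rot: [3.14, -0.001, 0.579]
wrist_force: [-1.0, 1.7, 0.3]
finger_gap: 0.328
5.2833 [576.67658169 -77.7765328  140.384946  ] [ 3.14012793e+00 -1.33594174e-03  5.79257843e-01] [-0.99857575  1.74233104  0.290485  ]
```

View pics/w4.png

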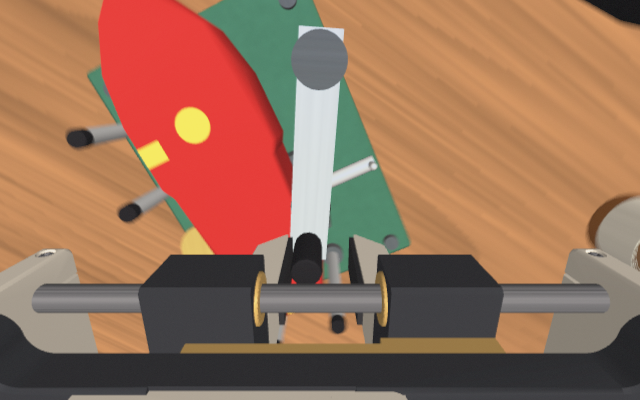

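```bash
M="python3 -m crank"
$M '[[[0.0165,0.335,0,0,0,-0.95,0.33],[0.0165,0.335,0,0,0,-0.95,0.33],[0.0165,0.335,0,0,0,-0.95,0.33],[0.01,0.2,0,0,0,-0.55,0.33],[0.003,0.1,0,0,0,-0.3,0.33]]]'
$M '[[[0,0.06,0,0,0,-0.2,0.33],[0,0.06,0,0,0,-0.2,0.33]]]'
$M '[[[0,0.06,0,0,0,-0.2,0.33],[0,0.0,0,0,0,0,0.33]]]'
$M '[[[0,0.06,0,0,0,-0.2,0.33],[0,0.0,0,0,0,0,0.33]]]'
python3 - <<'E'
from h import *
s,p,d=wshot("w5"); print(s["time"],s["tcp_pos"],s["tcp_rot"],s["wrist_force"],s["joint_positions"])
E
```

```text
time: 5.75
tcp_pos: [604.4, -106.1, 139.9]
tcp_rot: [3.139, -0.001, 0.961]
wrist_force: [-1.0, 1.3, 1.0]
finger_gap: 0.329
time: 5.92
tcp_pos: [606.6, -107.4, 139.4]
tcp_rot: [3.14, -0.0, 1.003]
wrist_force: [0.4, 0.4, 0.9]
finger_gap: 0.326
time: 6.08
tcp_pos: [607.9, -108.6, 138.4]
tcp_rot: [3.14, -0.0, 1.025]
wrist_force: [0.1, -0.6, 0.4]
finger_gap: 0.328
time: 6.25
tcp_pos: [609.1, -109.5, 137.8]
tcp_rot: [3.141, 0.0, 1.046]
wrist_force: [-0.1, 0.1, -0.5]
finger_gap: 0.336
6.25 [ 609.06924404 -109.50659758  137.80826799] [3.14126060e+00 6.52744434e-05 1.04644559e+00] [-0.13019591  0.08911236 -0.50562702] [ 0.70752628  0.6461705  -0.80283707  1.69989728  0.5311228   1.02658088
 -0.80278304]
```

View pics/w5.png

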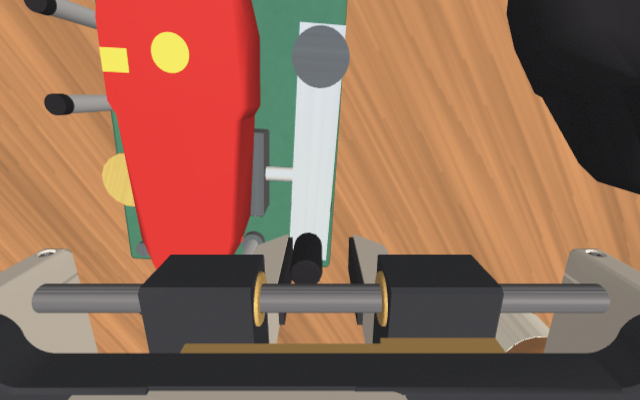

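```bash
M="python3 -m crank"
$M '[[[0,0.05,0,0,0,0,0.33],[0,0.0,0,0,0,0,0.33]]]'
$M '[[[0,0.05,0,0,0,0,0.33],[0,0.0,0,0,0,0,0.33]]]'
$M '[[[0,0.05,0,0,0,0,0.33],[0,0.0,0,0,0,0,0.33]]]'
python3 - <<'E'
from h import *
s,p,d=wshot("w6"); print(s["time"],s["tcp_pos"],s["tcp_rot"],s["wrist_force"])
p=cv2.imread("pics/w6.png")
cv2.imwrite("pics/c7.png",cv2.resize(p[10:300,240:400],None,fx=2,fy=2,interpolation=cv2.INTER_CUBIC))
E
```

```text
time: 6.47
tcp_pos: [609.2, -109.7, 137.5]
tcp_rot: [-3.14, 0.001, 1.045]
wrist_force: [-4.1, 1.1, 3.7]
finger_gap: 0.333
time: 6.63
tcp_pos: [609.3, -109.7, 137.3]
tcp_rot: [-3.137, 0.002, 1.046]
wrist_force: [-8.9, 3.1, 4.3]
finger_gap: 0.33
time: 6.8
tcp_pos: [609.4, -109.8, 137.1]
tcp_rot: [-3.135, 0.002, 1.047]
wrist_force: [-11.6, 3.9, 7.8]
finger_gap: 0.332
6.8 [ 609.40993089 -109.76275672  137.12755769] [-3.13463052e+00  2.40053108e-03  1.04663653e+00] [-11.55302077   3.92740582   7.76906157]
```

View pics/c7.png

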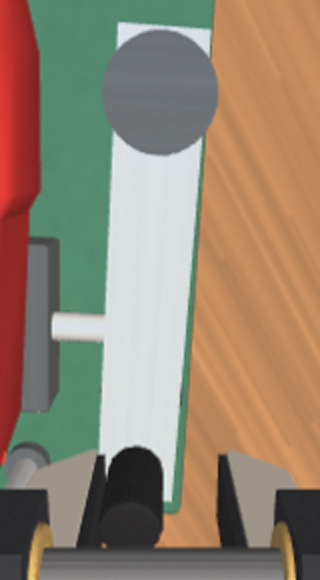

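The arm is against its stop: the force climbs to 12 N without motion. Now I'll back off, rise and look.

```bash
M="python3 -m crank"
$M '[[[0,-0.19,0,0,0,0,0.33],[0,-0.19,0,0,0,0,0.33],[0,0,-0.3,0,0,0,0.33],[0,0,-0.8,0,0,0,0.33],[0,0,-0.9,0,0,0,0.33]]]'
$M '[[[0,0,-0.9,0,0,0,0.33],[0,0,-0.9,0,0,0,0.33],[0,0,-0.6,0,0,0,0.33],[0,0,0,0,0,0,0.6],[0,0,0,0,0,0,0.6]]]'
python3 - <<'E'
from h import *
s,p,d=wshot("w7"); print(s["time"],s["tcp_pos"],s["tcp_rot"],s["wrist_force"],s["joint_positions"])
p,d=snapshot("top"); cv2.imwrite("pics/top1.png",p[:,:,::-1])
p=p[:,:,::-1]
a=cv2.resize(p[125:245,285:415],None,fx=5,fy=5,interpolation=cv2.INTER_CUBIC); cv2.imwrite("pics/c8.png",a)
for u,v in [(487,258),(459,268)]:
    z=d[v,u]; q=np.array([(u-ct["cx"])/ct["fx"]*z,(v-ct["cy"])/ct["fy"]*z,z,1]); print((np.linalg.inv(ct["world_to_cam"])@q)[:3].round(1))
E
```

```text
time: 7.27
tcp_pos: [602.2, -106.3, 197.6]
tcp_rot: [-3.14, 0.001, 1.045]
wrist_force: [0.6, -1.2, 0.1]
finger_gap: 0.329
time: 7.68
tcp_pos: [604.1, -106.3, 271.5]
tcp_rot: [3.138, -0.001, 1.045]
wrist_force: [-0.8, 0.3, -0.8]
finger_gap: 0.425
7.6833 [ 604.10291593 -106.30870455  271.52416859] [ 3.13758946e+00 -8.12169727e-04  1.04492997e+00] [-0.77925278  0.25304202 -0.78401267] [ 0.76958123  0.5010801  -0.8901208   1.59049848  0.40708672  1.24201602
 -0.71835387]
[ 296.  -152.4  785. ]
[ 285.3 -124.8  756. ]
```

View pics/c8.png

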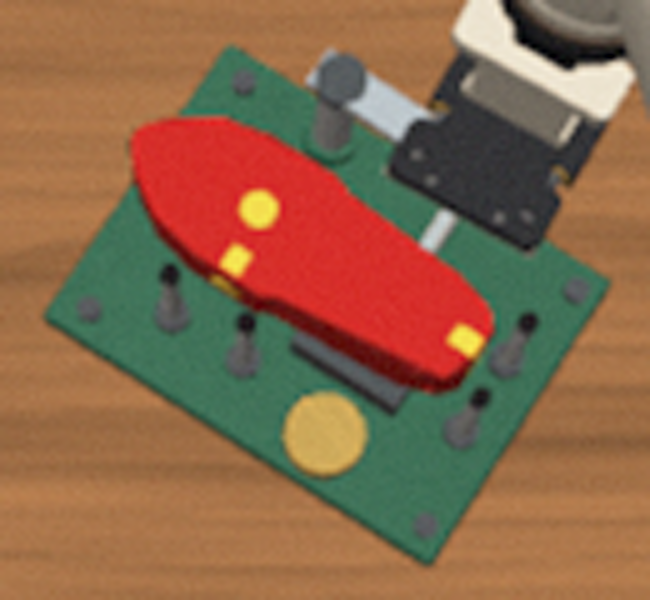

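View pics/w7.png

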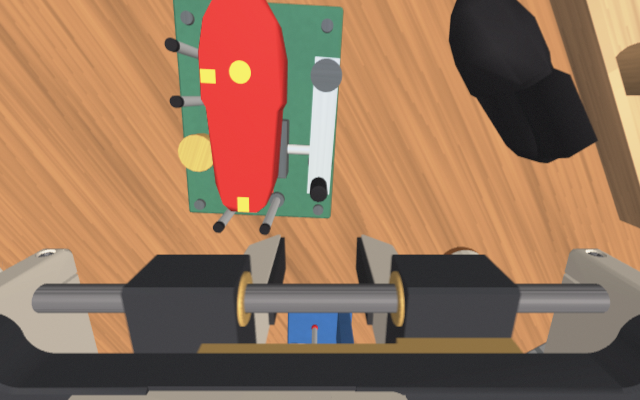

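Gate is fully back: the arm now points along fixture -x and the sole mark is free. I'll refine the fit from this view while moving to the probe.

```bash
M="python3 -m crank"
$M '[[[-0.5,-0.01,0.1,0,0,0,0.6],[-0.937,-0.025,0.15,0,0,0,0.6],[-0.937,-0.025,0.15,0,0,0,0.6],[-0.937,-0.025,0.15,0,0,0,0.6],[-0.937,-0.025,0.15,0,0,0,0.6]]]'
$M '[[[-0.937,-0.025,0.15,0,0,0,0.6],[-0.937,-0.025,0.15,0,0,0,0.6],[-0.937,-0.025,0.15,0,0,0,0.6],[-0.937,-0.025,0.15,0,0,0,0.6],[-0.45,-0.02,0,0,0,-0.4,0.6]]]'
$M '[[[0,0,0,0,0,-0.9,0.6],[0,0,0,0,0,-0.9,0.6],[0,0,0,0,0,-0.9,0.6],[0,0,0,0,0,-0.9,0.6],[0,0,0,0,0,-0.6,0.6]]]'
$M '[[[0,0,0,0,0,0,0.6],[0,0,0,0,0,0,0.6]]]'
python3 - <<'E'
from h import *
s,p,d=wshot("w8"); print(s["time"],s["tcp_pos"],s["tcp_rot"],s["wrist_force"],s["joint_positions"])
p=cv2.imread("pics/w7.png")
cv2.imwrite("pics/c9.png",cv2.resize(p[0:240,160:350],None,fx=4,fy=4,interpolation=cv2.INTER_CUBIC)[:,:])
p=cv2.imread("pics/w8.png"); cv2.imwrite("pics/c10.png",cv2.resize(p[100:400,200:440],None,fx=2.5,fy=2.5,interpolation=cv2.INTER_CUBIC))
E
```

```text
time: 8.2
tcp_pos: [534.5, -215.4, 246.9]
tcp_rot: [-3.139, 0.0, 1.046]
wrist_force: [-0.2, -0.7, 0.3]
finger_gap: 0.597
time: 8.62
tcp_pos: [465.8, -325.3, 227.9]
tcp_rot: [-3.137, 0.001, 1.082]
wrist_force: [-0.8, -0.6, -0.1]
finger_gap: 0.603
time: 9.03
tcp_pos: [469.0, -321.5, 229.1]
tcp_rot: [-3.14, -0.002, 1.532]
wrist_force: [-0.1, -0.4, 0.3]
finger_gap: 0.604
time: 9.2
tcp_pos: [469.2, -321.5, 229.5]
tcp_rot: [-3.14, -0.002, 1.525]
wrist_force: [0.2, -0.8, -0.7]
finger_gap: 0.603
9.2 [ 469.20789912 -321.47440844  229.4653851 ] [-3.14030195e+00 -1.57229855e-03  1.52499325e+00] [ 0.22139494 -0.82655141 -0.67115563] [ 1.28826228  0.49143932 -0.97101762  1.74288173  0.44054166  1.14610251
  0.13875344]
```

View pics/c9.png

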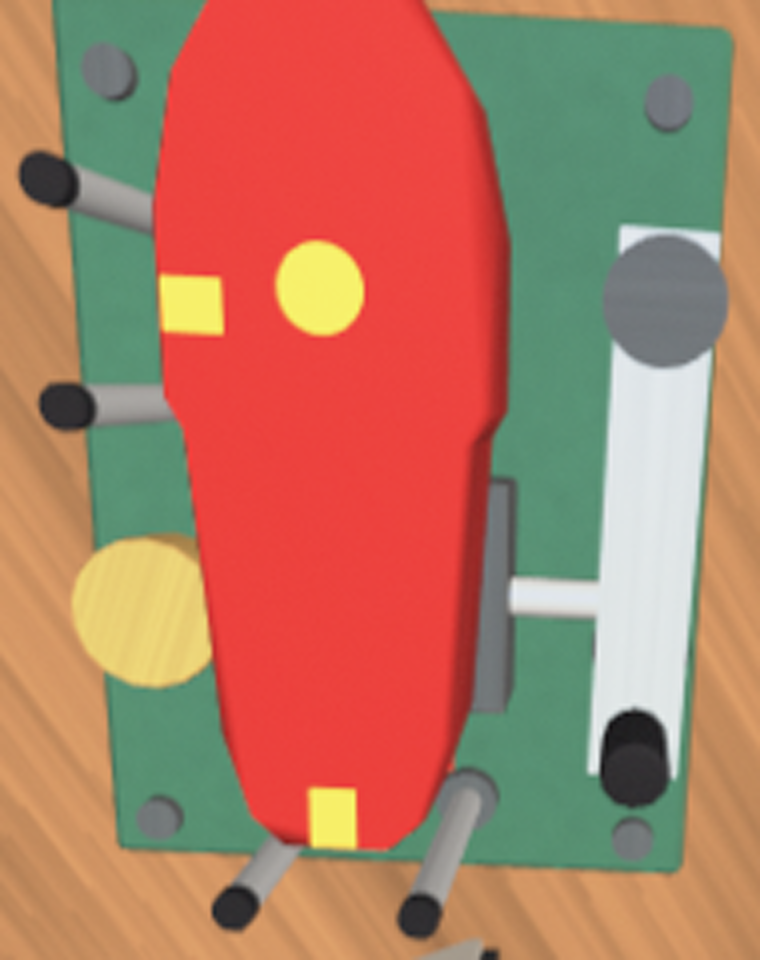

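View pics/c10.png

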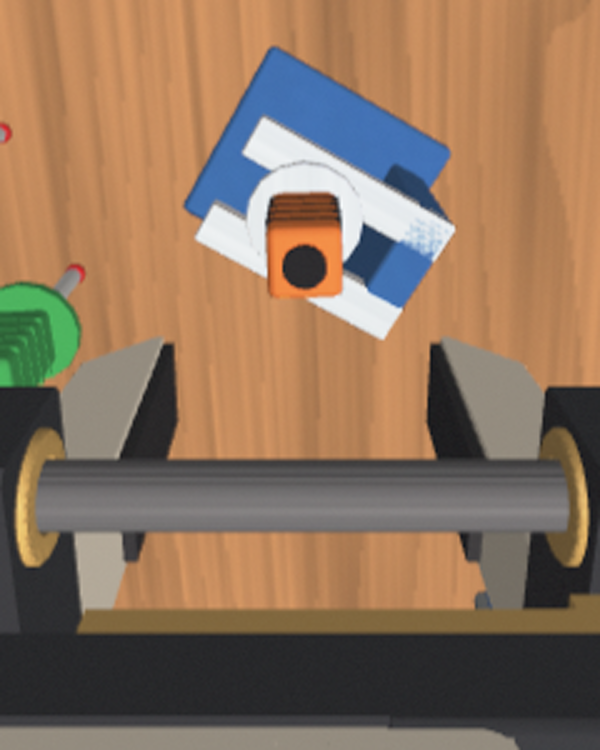

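```bash
python3 - <<'E'
from h import *
s,p,d=pickle.load(open("w8.pkl","rb")); c=wcam(s); Wi=np.linalg.inv(c["world_to_cam"])
def dp(u,v):
    z=d[int(round(v)),int(round(u))]; return (Wi@np.array([(u-c["cx"])/c["fx"]*z,(v-c["cy"])/c["fy"]*z,z,1]))[:3].round(1)
u=lambda a:(np.array(a,float)+.5)/2.5-.5+np.array((200,100))
for n,a,z in [("hc",(305,265),151),("tl",(268,231),151),("tr",(342,231),151),("br",(340,297),151),("bl",(268,297),151),("flL",(247,212),101),("flR",(361,212),101),("flT",(304,160),101)]: print(n,back(u(a),z,c).round(1))
print("green",dp(*u((60,320))),dp(*u((40,300))),dp(*u((20,370))),"handle",dp(*u((305,285))))
# refit fixture w7
s,_,d=pickle.load(open("w7.pkl","rb")); c7=wcam(s)
s2,_,_=pickle.load(open("w2.pkl","rb")); c2=wcam(s2)
u7=lambda a:(np.array(a,float)+.5)/4-.5+np.array((160,0))
q7=np.array([u7((55,183)),u7((73,407)),u7((421,917)),u7((238,909)),u7((320,288)),u7((332,849)),u7((160,305))])
P=np.array([(59,57,122),(11,57,122),(-113,-24,122),(-113,24,122),(40,0,110),(-100,0,110),(35,40,110)],float)
u5=lambda a:(np.array(a,float)+.5)/5-.5+np.array((205,85)); u6=lambda a:(np.array(a,float)+.5)/5-.5+np.array((315,85))
q2=np.array([u5((262,752)),u5((468,783)),u6((528,532)),u6((476,731)),u5((375,519)),u6((430,610))])
ut=lambda a:(np.array(a,float)+.5)/5-.5+np.array((285,125))
qt=np.array([ut(a) for a in [(170,272),(247,323),(528,322),(480,398),(258,209)]])
def run(n):
  def f(x):
    W=tf(x,P); r=[]
    if '7' in n: r.append(proj(W,c7)-q7)
    if '2' in n: r.append(proj(W[:6],c2)-q2)
    if 't' in n: r.append((proj(W[:5])-qt)*1.5)
    return np.concatenate(r).ravel()
  r=least_squares(f,[570,-13,.99]); print(n,r.x.round(3),f(r.x).reshape(-1,2).round(1).tolist()); return r.x
for n in ['7','2','t','72t']: x=run(n)
print(tf(x,[(40,0,110),(-100,0,84),(35,40,84)]).round(1))
pv=tf(x,[(40,-80,118)])[0]; kn=back(u7((633,776)),160,c7); e=(kn-pv)[:2]; print("gate",np.hypot(*e),(np.arctan2(e[1],e[0])-x[2]-np.pi/2)%(2*np.pi))
E
```

```text
hc [ 470.7 -321.4  151. ]
tl [ 459.8 -309.9  151. ]
tr [ 482.6 -310.9  151. ]
br [ 481.2 -332.6  151. ]
bl [ 458.5 -331.6  151. ]
flL [ 449.5 -316.9  101. ]
flR [ 491.7 -318.8  101. ]
flT [ 471.5 -298.3  101. ]
green [ 367.3 -365.    80.6] [ 360.4 -355.7   80.8] [ 363.8 -367.7  120.7] handle [ 470.4 -327.1  153.6]
7 [571.634 -14.309   0.991] [[-0.9, -1.4], [-1.0, -0.2], [0.2, 1.0], [-0.5, 0.8], [1.9, 0.3], [1.6, 1.1], [-1.0, -0.7]]
2 [570.672 -13.612   0.998] [[-0.9, 0.6], [-0.4, 0.4], [0.3, -0.0], [0.1, 0.2], [0.3, -0.6], [0.5, -0.5]]
t [569.428 -14.21    0.994] [[-0.2, 0.2], [-0.3, -0.4], [0.3, 0.1], [0.1, -0.1], [0.1, 0.3]]
72t [571.086 -14.122   0.993] [[-1.7, -1.2], [-1.6, 0.1], [-0.2, 1.1], [-0.8, 1.0], [1.2, 0.4], [1.2, 1.2], [-1.7, -0.5], [-0.8, -0.1], [-0.3, -0.1], [0.6, -0.0], [0.2, 0.2], [0.6, -1.3], [0.7, -0.5], [-0.2, -0.8], [-0.4, -1.4], [0.2, -0.8], [-0.0, -1.0], [0.1, -0.7]]
[[592.9  19.4 110. ]
 [516.5 -97.9  84. ]
 [556.7  37.   84. ]]
gate 99.41065171360708 1.538610813634425
```

```bash
M="python3 -m crank"
$M '[[[0,0.055,0.6,0,0,0,0.6],[0,0,0.9,0,0,0,0.6],[0,0,0.9,0,0,0,0.6],[0,0,0.9,0,0,0,0.6],[0,0,0.5,0,0,0,0.6]]]'
$M '[[[0,0,0.24,0,0,0,0.6],[0,0,0,0,0,0,0.6],[0,0,0,0,0,0,0.45],[0,0,0,0,0,0,0.4]]]'
python3 - <<'E'
from h import *
s,p,d=wshot("w9"); print(s["time"],s["tcp_pos"],s["tcp_rot"],s["wrist_force"])
E
```

```text
time: 9.67
tcp_pos: [469.7, -321.0, 113.5]
tcp_rot: [-3.138, -0.002, 1.526]
wrist_force: [0.4, -0.0, -0.6]
finger_gap: 0.602
time: 10.0
tcp_pos: [472.7, -322.2, 111.0]
tcp_rot: [3.139, 0.001, 1.527]
wrist_force: [-0.4, -0.2, -1.1]
finger_gap: 0.504
10.0 [ 472.72999123 -322.1534203   110.95188913] [3.13942049e+00 1.23014867e-03 1.52701403e+00] [-0.43664597 -0.23050691 -1.13305767]
```

View pics/w9.png

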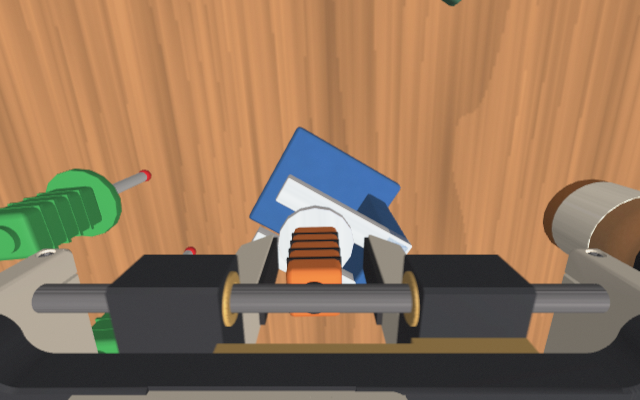

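```bash
M="python3 -m crank"
$M '[[[0,-0.05,0.08,0,0,0,0.4],[0,0,0,0,0,0,0.34],[0,0,0,0,0,0,0.3]]]' 30
$M '[[[0,0,0,0,0,0,0.2],[0,0,0,0,0,0,0.0],[0,0,0,0,0,0,0.0],[0,0,0,0,0,0,0.0]]]' 30
python3 - <<'E'
from h import *
s,p,d=wshot("w10"); print(s["time"],s["tcp_pos"],s["tcp_rot"],s["wrist_force"])
E
```

```text
time: 10.3
tcp_pos: [470.0, -322.0, 107.4]
tcp_rot: [3.141, 0.001, 1.527]
wrist_force: [-0.3, -0.1, -0.0]
finger_gap: 0.319
time: 10.63
tcp_pos: [470.1, -321.9, 107.3]
tcp_rot: [3.142, 0.0, 1.527]
wrist_force: [-1.6, 0.1, 3.3]
finger_gap: 0.262
10.6333 [ 470.06637758 -321.88760434  107.30488668] [3.14152904e+00 3.71571983e-04 1.52696737e+00] [-1.55827314  0.09532558  3.32181772]
```

View pics/w10.png

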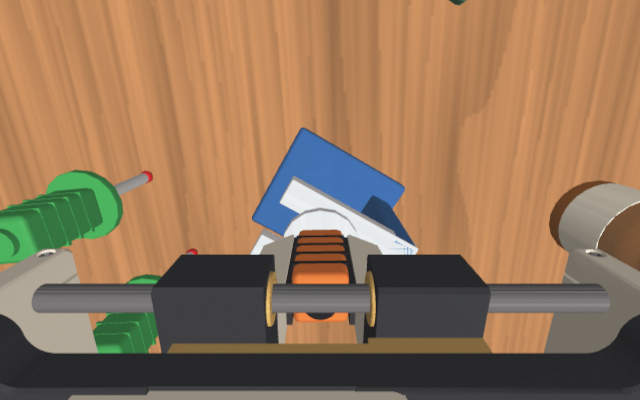

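Gripped with the gap at 24 mm. I'll lift and check the stylus in the wrist view.

```bash
M="python3 -m crank"
$M '[[[0,0,-0.2,0,0,0,0],[0,0,-0.5,0,0,0,0],[0,0,-0.8,0,0,0,0],[0,0,-0.8,0,0,0,0],[0,0,-0.8,0,0,0,0]]]'
$M '[[[0,0,-0.8,0,0,0,0],[0,0,-0.5,0,0,0,0],[0,0,0,0,0,0,0],[0,0,0,0,0,0,0],[0,0,0,0,0,0,0]]]'
python3 - <<'E'
from h import *
s,p,d=wshot("w11"); print(s["time"],s["tcp_pos"],s["tcp_rot"],s["wrist_force"],s["finger_gap"])
p=cv2.imread("pics/w11.png"); cv2.imwrite("pics/c11.png",cv2.resize(p[120:320,240:400],None,fx=3,fy=3,interpolation=cv2.INTER_CUBIC))
E
```

```text
time: 11.1
tcp_pos: [470.0, -321.1, 201.8]
tcp_rot: [3.142, -0.001, 1.528]
wrist_force: [0.7, -0.7, -1.6]
finger_gap: 0.259
time: 11.52
tcp_pos: [469.2, -321.5, 238.3]
tcp_rot: [-3.14, -0.0, 1.527]
wrist_force: [0.3, -0.1, -2.5]
finger_gap: 0.261
11.5167 [ 469.22495056 -321.50963237  238.29356744] [-3.14032720e+00 -3.60880146e-04  1.52711438e+00] [ 0.32058776 -0.14727235 -2.48870623] 0.26118327338150255
```

View pics/c11.png

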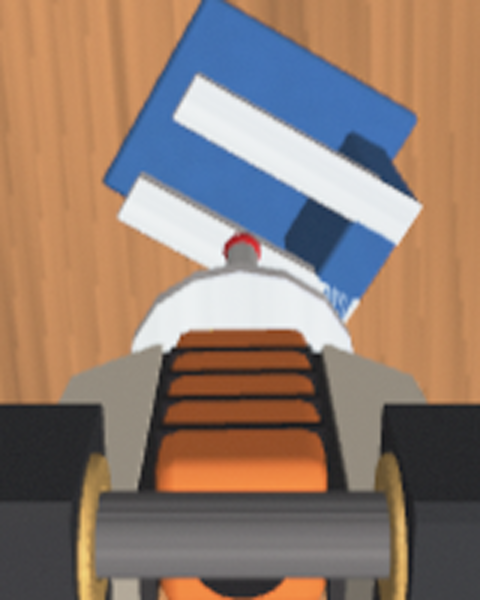

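```bash
python3 - <<'E'
from h import *
H=cw["hand_eye"]
uv=((242+.5)/3-.5+240,(252+.5)/3-.5+120)
r=H[:3,:3]@np.array([(uv[0]-cw["cx"])/cw["fx"],(uv[1]-cw["cy"])/cw["fy"],1]); o=H[:3,3]
for z in (80,82,84): print(o+r*(z-o[2])/r[2])
# nest reprojection: prongs now visible
x=[570.8,-14.,.995]
m=tf(x,[(40,0,110),(-100,0,84),(35,40,84)]); print(m)
s=status.observe(); T=R.from_euler('xyz',s["tcp_rot"]).as_matrix(); 
print("to sole, tool axes units:",T.T@(m[0]+[0,0,0]-s["tcp_pos"])/30)
E
```

```text
[ 1.13136562  0.49153693 80.        ]
[ 0.45539768  0.49163471 82.        ]
[-0.22057026  0.49173249 84.        ]
[[592.58011558  19.55035865 110.        ]
 [516.34971105 -97.87589662  84.        ]
 [556.30724249  37.1366794   84.        ]]
to sole, tool axes units: [11.52867911  3.62742789  4.26514704]
```

```bash
M="python3 -m crank"
$M '[[[0.5,0.15,0,0,0,0,0],[0.96,0.3,0,0,0,0,0],[0.96,0.3,0,0,0,0,0],[0.96,0.3,0,0,0,0,0],[0.96,0.3,0,0,0,0,0]]]'
$M '[[[0.96,0.3,0,0,0,0,0],[0.96,0.3,0,0,0,0,0],[0.96,0.3,0,0,0,0,0],[0.96,0.3,0,0,0,0,0],[0.96,0.3,0,0,0,0,0]]]'
$M '[[[0.96,0.3,0,0,0,0,0],[0.96,0.3,0,0,0,0,0],[0.47,0.18,0,0,0,0,0],[0,0,0.4,0,0,0,0],[0,0,0.5,0,0,0,0]]]'
$M '[[[0,0,0,0,0,0,0],[0,0,0,0,0,0,0],[0,0,0,0,0,0,0]]]'
python3 - <<'E'
from h import *
s,p,d=wshot("w12"); print(s["time"],s["tcp_pos"],s["tcp_rot"],s["wrist_force"],s["finger_gap"],s["joint_positions"])
p=cv2.imread("pics/w12.png"); cv2.imwrite("pics/c12.png",cv2.resize(p[120:280,220:420],None,fx=4,fy=4,interpolation=cv2.INTER_CUBIC)[:600])
E
```

```text
time: 11.98
tcp_pos: [515.5, -191.9, 237.6]
tcp_rot: [-3.139, -0.001, 1.527]
wrist_force: [-0.2, -0.3, -1.8]
finger_gap: 0.26
time: 12.4
tcp_pos: [566.8, -50.1, 237.5]
tcp_rot: [-3.139, -0.0, 1.527]
wrist_force: [0.4, -0.5, -1.0]
finger_gap: 0.261
time: 12.82
tcp_pos: [594.1, 21.2, 211.3]
tcp_rot: [3.141, -0.001, 1.531]
wrist_force: [-0.3, -1.8, -2.8]
finger_gap: 0.258
time: 13.07
tcp_pos: [593.6, 18.4, 211.6]
tcp_rot: [-3.14, -0.0, 1.526]
wrist_force: [0.4, -0.8, -1.3]
finger_gap: 0.261
13.0667 [593.58021234  18.39491605 211.59919695] [-3.14044898e+00 -3.58471969e-05  1.52626574e+00] [ 0.35798336 -0.80954256 -1.29081952] 0.2611056167041474 [ 0.62350428  0.56384652 -0.96362853  1.69961195  0.5016522   1.14824909
 -0.52560108]
```

View pics/c12.png

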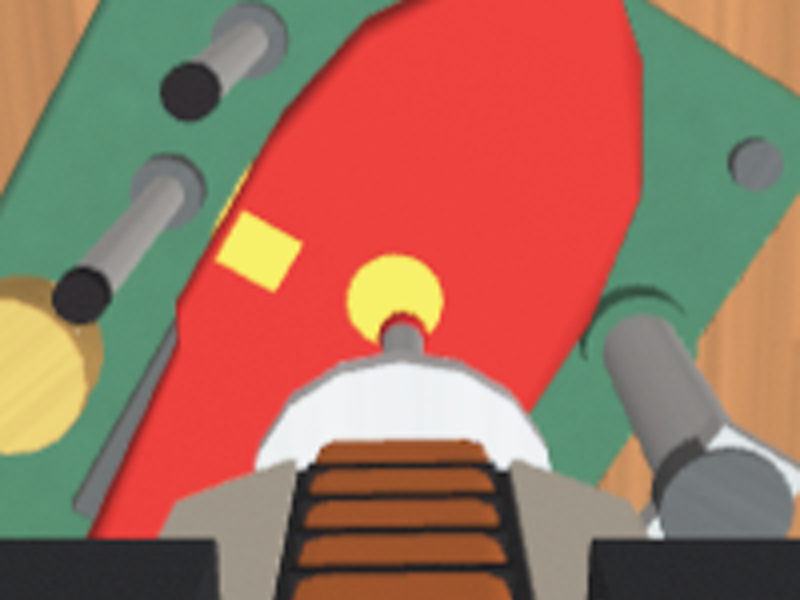

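```bash
python3 - <<'E'
from h import *
s,_,_=pickle.load(open("w12.pkl","rb")); c=wcam(s)
T=R.from_euler('xyz',s["tcp_rot"]).as_matrix()
g=s["tcp_pos"]+T@np.array([.4,.5,s["tcp_pos"][2]-110]); 
uv=proj(g,c)[0]; print("ground pt crop",(uv-[220,120]+.5)*4-.5)
m=back(((395+.5)/4-.5+220,(298+.5)/4-.5+120),110,c); print("mark",m,"tip",g,"tool delta",T.T@(m-g))
E
```

```text
ground pt crop [402.85053717 306.8477504 ]
mark [592.40888637  20.81744673 110.        ] tip [593.98160379  18.78107263 109.99950901] tool delta [ 1.96434452e+00 -1.66180872e+00  1.47999551e-03]
```

```bash
M="python3 -m crank"
$M '[[[0.06,-0.05,0.2,0,0,0,0],[0,0,0.18,0,0,0,0],[0,0,0,0,0,0,0],[0,0,0,0,0,0,0]]]'
$M '[[[0,0,0.05,0,0,0,0],[0,0,0,0,0,0,0]]]'
$M '[[[0,0,0.05,0,0,0,0],[0,0,0,0,0,0,0]]]'
$M '[[[0,0,0.03,0,0,0,0],[0,0,0,0,0,0,0]]]'
python3 - <<'E'
from h import *
s,p,d=wshot("w13"); print(s["time"],s["tcp_pos"],s["tcp_rot"],s["wrist_force"],s["finger_gap"])
p=cv2.imread("pics/w13.png"); cv2.imwrite("pics/c13.png",cv2.resize(p[120:280,220:420],None,fx=4,fy=4,interpolation=cv2.INTER_CUBIC)[:600])
E
```

```text
time: 13.45
tcp_pos: [592.1, 20.8, 200.3]
tcp_rot: [-3.141, 0.0, 1.527]
wrist_force: [0.7, -0.3, -1.6]
finger_gap: 0.261
time: 13.62
tcp_pos: [592.5, 20.9, 199.1]
tcp_rot: [3.141, 0.0, 1.527]
wrist_force: [-0.1, -0.4, -2.3]
finger_gap: 0.26
time: 13.78
tcp_pos: [592.4, 21.0, 197.5]
tcp_rot: [-3.142, 0.0, 1.527]
wrist_force: [1.0, 0.1, -1.0]
finger_gap: 0.262
time: 13.95
tcp_pos: [592.6, 21.0, 196.8]
tcp_rot: [3.141, -0.0, 1.527]
wrist_force: [0.6, -0.6, -1.2]
finger_gap: 0.259
13.95 [592.59322574  21.01949229 196.80470546] [ 3.14132382e+00 -1.58648667e-05  1.52715217e+00] [ 0.55176497 -0.59517855 -1.15916872] 0.25927723541631337
```

View pics/c13.png

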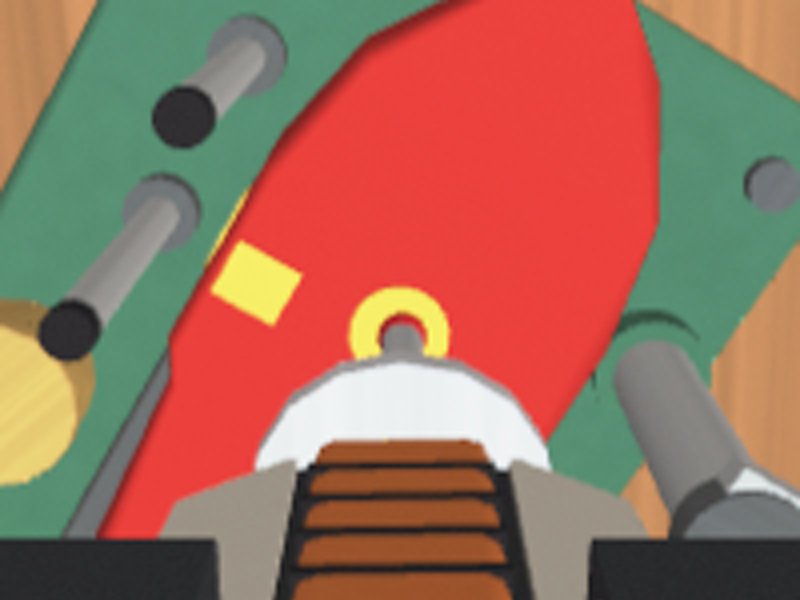

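The ball is centred over the mark. I'll go on in 1 mm steps until the force shows contact.

```bash
M="python3 -m crank"
for i in 1; do
$M '[[[0,0,0.033,0,0,0,0],[0,0,0,0,0,0,0]]]' | grep -E "pos|force"
$M '[[[0,0,0.033,0,0,0,0],[0,0,0,0,0,0,0]]]' | grep -E "pos|force"
done
python3 - <<'E'
from h import *
F=[]
for i in range(3):
    s,p,d=wshot("w14"); F.append(s["wrist_force"])
print(np.mean(F,0),s["tcp_pos"])
E
```

```text
tcp_pos: [592.6, 21.0, 195.8]
wrist_force: [0.3, -0.7, 0.3]
tcp_pos: [592.6, 21.0, 194.8]
wrist_force: [-0.6, -0.3, 1.0]
[-0.04903605  0.25373776  0.89596536] [592.61765365  21.03584424 194.90386067]
```

Contact: Fz went from about -2.1 to +0.9, so about 3 N. Hold it, then lift.

```bash
M="python3 -m crank"
$M '[[[0,0,0,0,0,0,0],[0,0,0,0,0,0,0],[0,0,0,0,0,0,0],[0,0,0,0,0,0,0]]]'
$M '[[[0,0,0,0,0,0,0],[0,0,0,0,0,0,0]]]'
$M '[[[0,0,-0.2,0,0,0,0],[0,0,-0.5,0,0,0,0],[0,0,-0.6,0,0,0,0],[0,0,0,0,0,0,0],[0,0,0,0,0,0,0]]]'
python3 - <<'E'
from h import *
s=status.observe(); T=R.from_euler('xyz',s["tcp_rot"]).as_matrix(); print(s["tcp_pos"],s["tcp_rot"],s["wrist_force"])
x=[570.6,-13.1,.995]
for n,q in dict(sole=(40,0,110),heel_pre=(-135,0,84),heel_c=(-105,0,84),side_pre=(35,75,84),side_c=(35,45,84)).items():
    g=tf(x,[q])[0]; print(n,g.round(1),"TCP xy delta tool units",(T.T@(g-s["tcp_pos"])/30).round(3))
print("fixture +x in tool",T.T@[np.cos(x[2]),np.sin(x[2]),0],"+y",T.T@[-np.sin(x[2]),np.cos(x[2]),0])
E
```

```text
time: 14.82
tcp_pos: [592.5, 21.0, 194.8]
tcp_rot: [3.141, -0.0, 1.527]
wrist_force: [0.2, 0.0, -0.1]
finger_gap: 0.26
time: 14.98
tcp_pos: [592.5, 21.0, 194.8]
tcp_rot: [3.142, -0.0, 1.527]
wrist_force: [-0.2, 0.4, 0.5]
finger_gap: 0.263
time: 15.4
tcp_pos: [593.0, 21.1, 234.4]
tcp_rot: [3.14, 0.0, 1.527]
wrist_force: [-0.3, -0.4, -2.8]
finger_gap: 0.258
[592.97425736  21.08976831 234.38235229] [3.13984333e+00 9.67772840e-05 1.52703256e+00] [-0.25258062 -0.35747429 -2.84622016]
sole [592.4  20.5 110. ] TCP xy delta tool units [-0.022 -0.026  4.146]
heel_pre [ 497.1 -126.3   84. ] TCP xy delta tool units [-5.049 -2.987  5.008]
heel_c [ 513.4 -101.2   84. ] TCP xy delta tool units [-4.187 -2.48   5.009]
side_pre [526.8  57.1  84. ] TCP xy delta tool units [ 1.103 -2.267  5.009]
side_c [551.9  40.8  84. ] TCP xy delta tool units [ 0.596 -1.405  5.01 ]
fixture +x in tool [8.61777757e-01 5.07285375e-01 8.04007473e-04] +y [ 0.507286   -0.86177636 -0.00155662]
```

```bash
M="python3 -m crank"
$M '[[[-0.5,-0.3,0,0,0,0,0],[-0.9,-0.53,0,0,0,0,0],[-0.9,-0.53,0,0,0,0,0],[-0.9,-0.53,0,0,0,0,0],[-0.9,-0.53,0,0,0,0,0]]]'
$M '[[[-0.7,-0.43,0,0,0,0,0],[-0.25,-0.137,0.2,0,0,0,0],[0,0,0.6,0,0,0,0],[0,0,0.8,0,0,0,0],[0,0,0.68,0,0,0,0]]]'
$M '[[[0,0,0,0,0,0,0],[0,0,0,0,0,0,0],[0,0,0,0,0,0,0]]]'
python3 - <<'E'
from h import *
s,p,d=wshot("w15"); print(s["time"],s["tcp_pos"],s["tcp_rot"],s["wrist_force"],s["finger_gap"],s["joint_positions"])
p=cv2.imread("pics/w15.png"); cv2.imwrite("pics/c15.png",cv2.resize(p[100:260,220:420],None,fx=4,fy=4,interpolation=cv2.INTER_CUBIC)[:600])
E
```

```text
time: 15.82
tcp_pos: [512.7, -99.7, 232.3]
tcp_rot: [-3.139, -0.0, 1.528]
wrist_force: [0.8, -1.0, -0.8]
finger_gap: 0.259
time: 16.23
tcp_pos: [495.6, -126.6, 163.5]
tcp_rot: [-3.141, -0.0, 1.526]
wrist_force: [0.4, 0.1, -1.3]
finger_gap: 0.26
time: 16.48
tcp_pos: [496.9, -125.7, 165.8]
tcp_rot: [3.141, -0.001, 1.528]
wrist_force: [0.7, 0.3, -1.5]
finger_gap: 0.256
16.4833 [ 496.93498971 -125.68557901  165.82389157] [ 3.14100597e+00 -7.39185863e-04  1.52820759e+00] [ 0.65857263  0.29124491 -1.47645667] 0.2559088044958725 [ 0.98349917  0.47522363 -0.98136446  1.93844132  0.47498322  0.97934516
 -0.26406283]
```

View pics/c15.png

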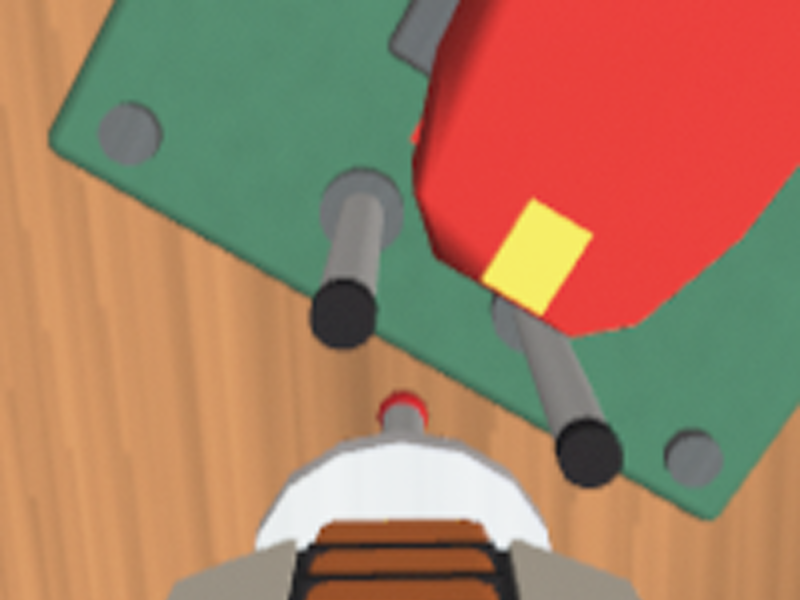

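```bash
python3 - <<'E'
from h import *
s,_,_=pickle.load(open("w15.pkl","rb")); c=wcam(s); T=R.from_euler('xyz',s["tcp_rot"]).as_matrix()
u=lambda a:(np.array(a,float)+.5)/4-.5+np.array((220,100))
a=back(u((342,315)),122,c);b=back(u((588,453)),122,c); e=back(u((513,297)),110,c)
print(a,b,np.linalg.norm(a-b),"mid",(a+b)/2,"yaw",np.arctan2(*( (a-b)[:2]))); print("heel edge",e)
tip=s["tcp_pos"]+T@[.4,.5,82]; print("tip",tip)
yaw=np.arctan2(-(a-b)[0],(a-b)[1])
d0=np.array([np.cos(.995),np.sin(.995)]); n=np.array([-d0[1],d0[0]])
m=((a+b)/2)[:2]; print("lateral of tip vs pin mid",(tip[:2]-m)@n,"vs stripe",(tip[:2]-e[:2])@n,"gap to contact along x: pins",(m-tip[:2])@d0+13-5,"stripe",(e[:2]-tip[:2])@d0-5)
E
```

```text
[488.90723241 -94.60164239 122.        ] [ 528.78943432 -120.20012498  122.        ] 47.390635568654645 mid [ 508.84833337 -107.40088368  122.        ] yaw -1.0001701875218636
heel edge [517.62333628 -95.69485659 110.        ]
tip [ 497.50221133 -125.24871993   83.8245171 ]
lateral of tip vs pin mid -0.20153682407927584 vs stripe 0.78460997266188 gap to contact along x: pins 29.148028911381715 stripe 30.74457853182171
```

```bash
M="python3 -m crank"
cat > f.py <<'E'
from h import *
import sys
F=[]
for i in range(5):
    s=status.observe(); F.append(s["wrist_force"]); snapshot("wrist")
F=np.mean(F,0); d=np.array([np.cos(.995),np.sin(.995),0]); n=np.array([-d[1],d[0],0])
print("t",s["time"],"F",F.round(2),"Fx_fix",(F@d).round(2),"Fy_fix",(F@n).round(2),s["tcp_pos"].round(1))
E
python3 f.py
$M '[[[0.2,0.118,0,0,0,0,0],[0.3,0.177,0,0,0,0,0],[0.22,0.13,0,0,0,0,0],[0,0,0,0,0,0,0],[0,0,0,0,0,0,0]]]'
python3 f.py
$M '[[[0.087,0.051,0,0,0,0,0],[0.058,0.034,0,0,0,0,0],[0,0,0,0,0,0,0]]]'
python3 f.py
python3 - <<'E'
from h import *
s,p,d=wshot("w16")
p=cv2.imread("pics/w16.png"); cv2.imwrite("pics/c16.png",cv2.resize(p[100:260,220:420],None,fx=4,fy=4,interpolation=cv2.INTER_CUBIC)[:600])
E
```

```text
t 16.7333 F [ 0.12 -0.23 -1.82] Fx_fix -0.13 Fy_fix -0.23 [ 497.1 -126.5  166.3]
time: 17.2
tcp_pos: [510.5, -104.2, 165.4]
tcp_rot: [3.141, -0.0, 1.529]
wrist_force: [-0.3, 0.2, -2.4]
finger_gap: 0.26
t 17.4 F [-0.05 -0.14 -1.99] Fx_fix -0.14 Fy_fix -0.03 [ 509.8 -105.7  165.2]
time: 17.7
tcp_pos: [513.0, -100.8, 165.4]
tcp_rot: [3.141, -0.0, 1.527]
wrist_force: [-0.2, 0.1, -0.8]
finger_gap: 0.261
t 17.9 F [-0.36  0.03 -1.57] Fx_fix -0.17 Fy_fix 0.32 [ 512.8 -101.2  165.4]
```

View pics/c16.png

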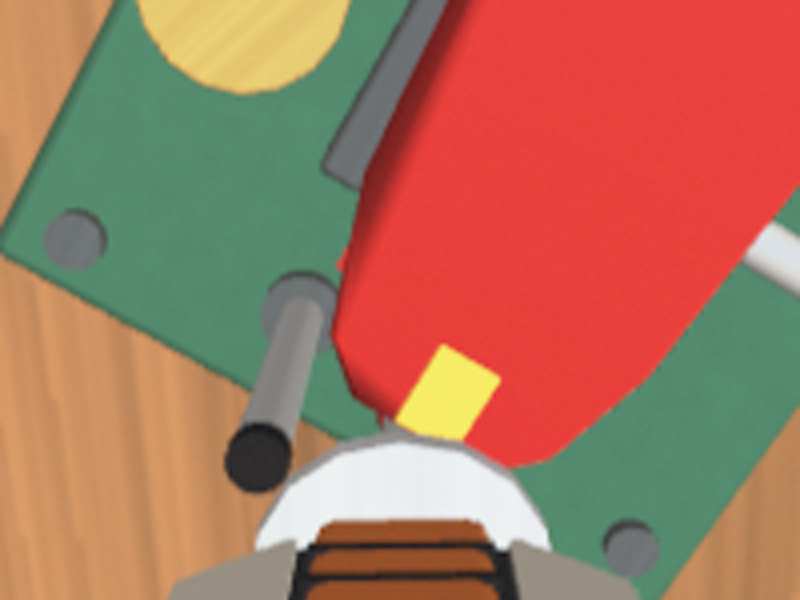

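```bash
M="python3 -m crank"
$M '[[[0.043,0.025,0,0,0,0,0],[0,0,0,0,0,0,0]]]' | grep -E pos
python3 f.py
$M '[[[0.043,0.025,0,0,0,0,0],[0,0,0,0,0,0,0]]]' | grep -E pos
python3 f.py
```

```text
tcp_pos: [513.5, -99.9, 165.4]
t 18.3667 F [-0.5  -0.86 -1.47] Fx_fix -0.99 Fy_fix -0.05 [ 513.5 -100.1  165.3]
tcp_pos: [514.3, -98.7, 165.3]
t 18.7833 F [-1.01 -1.68 -1.61] Fx_fix -1.96 Fy_fix -0.07 [514.3 -98.9 165.3]
```

Contact on the heel at about 2 N, square to the face (lateral force about 0). Hold, retreat, rise, then move to the side approach.

```bash
M="python3 -m crank"
$M '[[[0,0,0,0,0,0,0],[0,0,0,0,0,0,0],[0,0,0,0,0,0,0],[0,0,0,0,0,0,0],[0,0,0,0,0,0,0]]]'
python3 f.py
$M '[[[-0.2,-0.118,0,0,0,0,0],[-0.4,-0.235,0,0,0,0,0],[-0.4,-0.235,0,0,0,0,0],[-0.1,-0.05,-0.5,0,0,0,0],[0,0,-0.8,0,0,0,0]]]'
$M '[[[0,0,-0.8,0,0,0,0],[0,0,-0.3,0,0,0,0],[0,0,0,0,0,0,0],[0,0,0,0,0,0,0]]]'
python3 - <<'E'
from h import *
s=status.observe(); T=R.from_euler('xyz',s["tcp_rot"]).as_matrix(); print(s["tcp_pos"],s["tcp_rot"],s["wrist_force"])
x=[570.6,-13.1,.995]
for n,q in dict(side_pre=(35,75,84),side_c=(35,45,84)).items():
    g=tf(x,[q])[0]-T@[.4,.5,0]; print(n,g.round(1),(T.T@(g-s["tcp_pos"])/30).round(3))
E
```

```text
time: 19.25
tcp_pos: [514.3, -98.7, 165.3]
tcp_rot: [-3.141, 0.0, 1.527]
wrist_force: [-0.5, -1.4, -2.5]
finger_gap: 0.261
t 19.45 F [-0.8  -1.62 -2.05] Fx_fix -1.8 Fy_fix -0.21 [514.4 -98.7 165.3]
time: 19.92
tcp_pos: [491.2, -131.9, 202.6]
tcp_rot: [-3.137, -0.002, 1.525]
wrist_force: [-0.4, -0.0, -1.4]
finger_gap: 0.259
time: 20.25
tcp_pos: [493.8, -131.0, 237.1]
tcp_rot: [3.141, 0.001, 1.527]
wrist_force: [-0.2, 0.7, -2.3]
finger_gap: 0.264
[ 493.77109988 -131.01592117  237.09139731] [3.14094799e+00 5.40862755e-04 1.52689593e+00] [-0.2494971   0.65563246 -2.28653942]
side_pre [526.2  56.7  84. ] [6.302 0.803 5.1  ]
side_c [551.4  40.4  84. ] [5.795 1.665 5.101]
```

```bash
M="python3 -m crank"
$M '[[[0.5,0.06,0,0,0,0,0],[0.93,0.12,0,0,0,0,0],[0.93,0.12,0,0,0,0,0],[0.93,0.12,0,0,0,0,0],[0.93,0.12,0,0,0,0,0]]]'
$M '[[[0.93,0.12,0,0,0,0,0],[0.75,0.09,0,0,0,0,0],[0.4,0.053,0.2,0,0,0,0],[0,0,0.6,0,0,0,0],[0,0,0.8,0,0,0,0]]]'
$M '[[[0,0,0.77,0,0,0,0],[0,0,0,0,0,0,0],[0,0,0,0,0,0,0],[0,0,0,0,0,0,0]]]'
python3 - <<'E'
from h import *
s,p,d=wshot("w17"); print(s["time"],s["tcp_pos"],s["tcp_rot"],s["wrist_force"],s["finger_gap"],s["joint_positions"])
p=cv2.imread("pics/w17.png"); cv2.imwrite("pics/c17.png",cv2.resize(p[100:260,220:420],None,fx=4,fy=4,interpolation=cv2.INTER_CUBIC)[:600])
E
python3 f.py
```

```text
time: 20.67
tcp_pos: [514.5, -4.0, 235.5]
tcp_rot: [-3.139, -0.0, 1.527]
wrist_force: [-0.4, -0.5, -2.1]
finger_gap: 0.256
time: 21.08
tcp_pos: [526.4, 59.0, 188.6]
tcp_rot: [3.14, -0.001, 1.53]
wrist_force: [0.2, -1.1, -2.3]
finger_gap: 0.262
time: 21.42
tcp_pos: [526.2, 57.4, 166.4]
tcp_rot: [-3.141, -0.001, 1.528]
wrist_force: [-0.1, 0.1, -2.4]
finger_gap: 0.261
21.4167 [526.15210401  57.42417756 166.40992164] [-3.14122147e+00 -7.64213808e-04  1.52764290e+00] [-0.06260356  0.1090901  -2.39932383] 0.26139999835245975 [ 0.61448979  0.51160157 -0.98542129  1.89813541  0.50370482  1.00436782
 -0.6370403 ]
t 21.6667 F [ 0.35 -0.08 -1.83] Fx_fix 0.12 Fy_fix -0.33 [526.9  56.9 167.3]
```

View pics/c17.png

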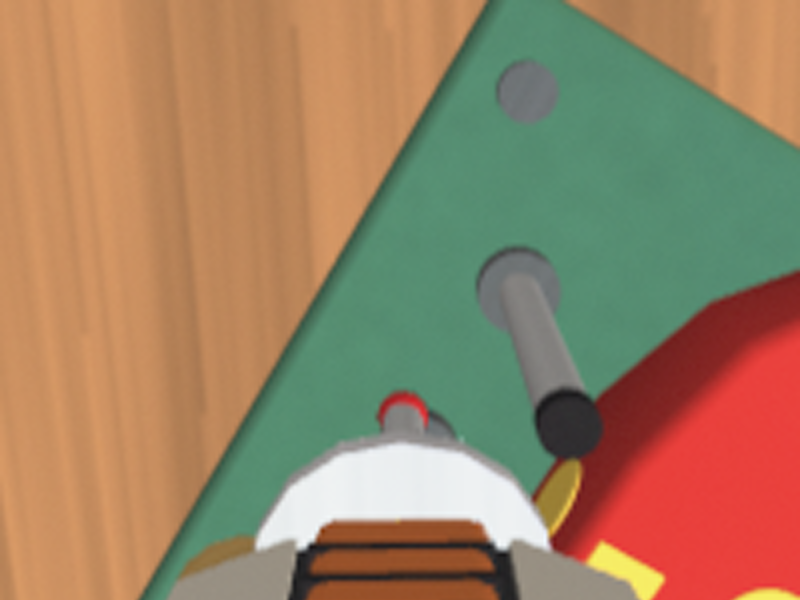

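```bash
python3 - <<'E'
from h import *
s,_,_=pickle.load(open("w17.pkl","rb")); c=wcam(s); T=R.from_euler('xyz',s["tcp_rot"]).as_matrix()
u=lambda a:(np.array(a,float)+.5)/4-.5+np.array((220,100))
a=back(u((568,425)),122,c); m=back(u((560,495)),84,c); e=back(u((585,572)),110,c); x=[570.6,-13.1,.995]
tip=s["tcp_pos"]+T@[.4,.5,82]
i=lambda p:tf([0,0,-x[2]],[[p[0]-x[0],p[1]-x[1],p[2]]])[0].round(1)
print("fixture frame: pin",i(a),"mark",i(m),"stripe",i(e),"tip",i(tip))
E
```

```text
fixture frame: pin [ 59.2  57.4 122. ] mark [37.1 39.6 84. ] stripe [ 34.   35.8 110. ] tip [35.6 75.5 84.4]
```

Pin, mark and ball all agree with the fit. Approach the side mark.

```bash
M="python3 -m crank"
$M '[[[-0.1,0.17,0,0,0,0,0],[-0.152,0.258,0,0,0,0,0],[-0.152,0.258,0,0,0,0,0],[-0.066,0.112,0,0,0,0,0],[0,0,0,0,0,0,0]]]'
$M '[[[0,0,0,0,0,0,0]]]'|grep pos
python3 f.py
$M '[[[-0.025,0.043,0,0,0,0,0],[0,0,0,0,0,0,0]]]' | grep -E pos
python3 f.py
$M '[[[-0.025,0.043,0,0,0,0,0],[0,0,0,0,0,0,0]]]' | grep -E pos
python3 f.py
```

```text
time: 22.13
tcp_pos: [550.8, 40.5, 166.1]
tcp_rot: [3.141, -0.0, 1.525]
wrist_force: [0.7, -0.3, -1.5]
finger_gap: 0.262
tcp_pos: [549.6, 41.7, 166.0]
t 22.4167 F [-0.26 -0.02 -1.49] Fx_fix -0.16 Fy_fix 0.2 [549.1  42.2 166.2]
tcp_pos: [550.9, 40.9, 166.3]
t 22.8333 F [-0.09 -0.   -1.62] Fx_fix -0.05 Fy_fix 0.08 [550.6  41.  166.3]
tcp_pos: [552.1, 40.1, 166.2]
t 23.25 F [-0.09 -0.17 -1.86] Fx_fix -0.19 Fy_fix -0.02 [551.9  40.2 166.2]
```

```bash
M="python3 -m crank"
$M '[[[-0.025,0.043,0,0,0,0,0],[0,0,0,0,0,0,0]]]' | grep -E pos
python3 f.py
$M '[[[-0.025,0.043,0,0,0,0,0],[0,0,0,0,0,0,0]]]' | grep -E pos
python3 f.py
```

```text
tcp_pos: [553.2, 39.3, 166.2]
t 23.6667 F [-0.31  0.32 -1.39] Fx_fix 0.09 Fy_fix 0.43 [553.1  39.5 166.2]
tcp_pos: [554.4, 38.6, 166.2]
t 24.0833 F [-1.37  1.06 -0.86] Fx_fix 0.14 Fy_fix 1.73 [554.3  38.7 166.2]
```

```bash
M="python3 -m crank"
$M '[[[-0.008,0.014,0,0,0,0,0],[0,0,0,0,0,0,0],[0,0,0,0,0,0,0],[0,0,0,0,0,0,0],[0,0,0,0,0,0,0]]]'
python3 f.py
$M '[[[0,0,0,0,0,0,0],[0,0,0,0,0,0,0]]]' | grep force
$M '[[[0.1,-0.17,0,0,0,0,0],[0.2,-0.34,0,0,0,0,0],[0.25,-0.42,0,0,0,0,0],[0.05,-0.09,-0.3,0,0,0,0],[0,0,-0.7,0,0,0,0]]]'
$M '[[[0,0,-0.8,0,0,0,0],[0,0,-0.6,0,0,0,0],[0,0,0,0,0,0,0],[0,0,0,0,0,0,0]]]'
python3 - <<'E'
from h import *
s=status.observe(); T=R.from_euler('xyz',s["tcp_rot"]).as_matrix(); print(s["tcp_pos"],s["tcp_rot"],s["wrist_force"])
print((T.T@(np.array([470.1,-321.8,107.3])-s["tcp_pos"])/30).round(3))
E
```

```text
time: 24.55
tcp_pos: [554.8, 38.5, 166.2]
tcp_rot: [-3.141, -0.0, 1.527]
wrist_force: [-2.3, 0.9, -1.5]
finger_gap: 0.264
t 24.75 F [-1.84  1.23 -1.32] Fx_fix 0.03 Fy_fix 2.22 [554.8  38.4 166.2]
wrist_force: [-2.4, 1.4, -0.6]
time: 25.38
tcp_pos: [522.0, 58.1, 195.0]
tcp_rot: [-3.137, 0.001, 1.53]
wrist_force: [-0.5, -0.7, -1.4]
finger_gap: 0.263
time: 25.72
tcp_pos: [526.0, 57.6, 239.6]
tcp_rot: [3.138, 0.001, 1.527]
wrist_force: [-0.2, -0.1, -2.2]
finger_gap: 0.259
[525.95391425  57.59209785 239.57717473] [3.13820169e+00 8.72926501e-04 1.52691984e+00] [-0.20390099 -0.08296695 -2.19281376]
[-12.712  -1.32    4.416]
```

All three marks are touched. Back to the rest at height.

```bash
M="python3 -m crank"
$M '[[[-0.5,-0.05,0,0,0,0,0],[-0.93,-0.097,0,0,0,0,0],[-0.93,-0.097,0,0,0,0,0],[-0.93,-0.097,0,0,0,0,0],[-0.93,-0.097,0,0,0,0,0]]]' | grep pos
$M '[[[-0.93,-0.097,0,0,0,0,0],[-0.93,-0.097,0,0,0,0,0],[-0.93,-0.097,0,0,0,0,0],[-0.93,-0.097,0,0,0,0,0],[-0.93,-0.097,0,0,0,0,0]]]' | grep pos
$M '[[[-0.93,-0.097,0,0,0,0,0],[-0.93,-0.097,0,0,0,0,0],[-0.93,-0.097,0,0,0,0,0],[-0.75,-0.075,0,0,0,0,0],[-0.3,-0.03,0,0,0,0,0]]]' | grep pos
$M '[[[0,0,0,0,0,0,0],[0,0,0,0,0,0,0],[0,0,0,0,0,0,0],[0,0,0,0,0,0,0]]]' | grep pos
python3 - <<'E'
from h import *
s,p,d=wshot("w18"); T=R.from_euler('xyz',s["tcp_rot"]).as_matrix(); print(s["time"],s["tcp_pos"],s["tcp_rot"],s["wrist_force"])
print((T.T@(np.array([470.1,-321.8,107.3])-s["tcp_pos"])/30).round(3))
p=cv2.imread("pics/w18.png"); cv2.imwrite("pics/c18.png",cv2.resize(p[120:320,240:400],None,fx=3,fy=3,interpolation=cv2.INTER_CUBIC))
E
```

```text
tcp_pos: [505.2, -69.6, 237.1]
tcp_pos: [484.4, -208.3, 237.0]
tcp_pos: [466.6, -325.9, 236.4]
tcp_pos: [469.6, -319.3, 238.3]
27.3 [ 469.56168875 -319.27486938  238.32738332] [ 3.14149891e+00 -4.78436491e-04  1.53042012e+00] [ 0.7959307  -0.41462558 -1.65548224]
[-0.085  0.021  4.368]
```

View pics/c18.png

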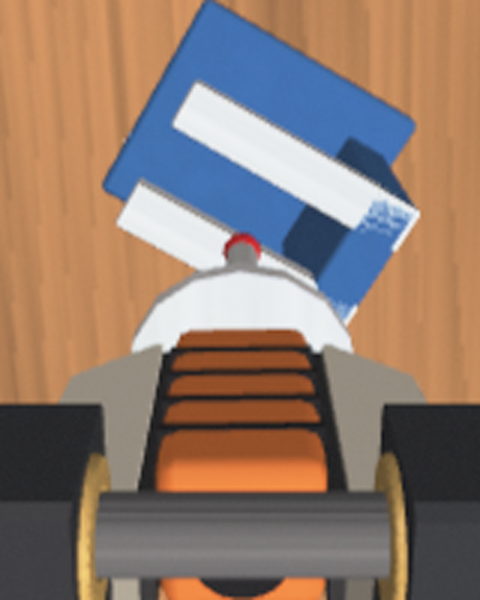

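```bash
M="python3 -m crank"
$M '[[[0,0,0,0,0,0,0],[0,0,0,0,0,0,0],[0,0,0,0,0,0,0]]]' | grep pos
$M '[[[-0.06,0.01,0.1,0,0,0,0],[0,0,0.3,0,0,0,0],[0,0,0.4,0,0,0,0],[0,0,0.1,0,0,0,0],[0,0,0,0,0,0,0]]]'
$M '[[[0,0,0,0,0,0,0],[0,0,0,0,0,0,0]]]' | grep pos
python3 f.py
python3 - <<'E'
from h import *
s,p,d=wshot("w19")
p=cv2.imread("pics/w19.png"); cv2.imwrite("pics/c19.png",cv2.resize(p[120:320,240:400],None,fx=3,fy=3,interpolation=cv2.INTER_CUBIC))
E
```

```text
tcp_pos: [469.1, -321.1, 238.4]
time: 28.02
tcp_pos: [467.9, -322.8, 209.2]
tcp_rot: [-3.139, -0.002, 1.527]
wrist_force: [-0.2, -0.4, -2.5]
finger_gap: 0.261
tcp_pos: [469.4, -323.3, 211.3]
t 28.3833 F [-0.25  0.09 -1.71] Fx_fix -0.06 Fy_fix 0.26 [ 469.4 -323.5  211.6]
```

View pics/c19.png

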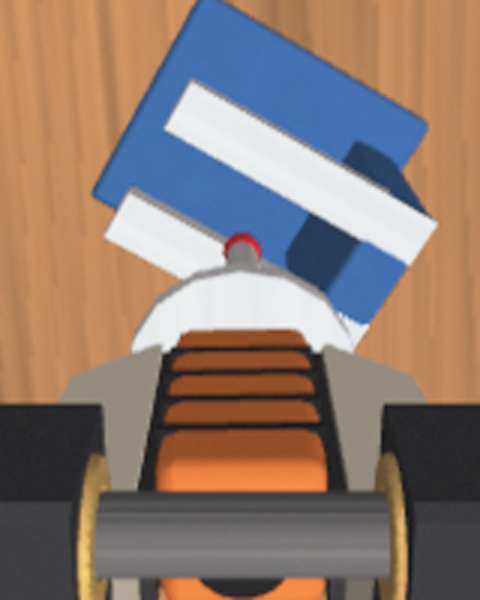

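```bash
M="python3 -m crank"
$M '[[[0.055,0.02,0,0,0,0,0],[0,0,0.2,0,0,0,0],[0,0,0.3,0,0,0,0],[0,0,0.3,0,0,0,0],[0,0,0.2,0,0,0,0]]]' |grep -E "pos|force"
$M '[[[0,0,0.3,0,0,0,0],[0,0,0.3,0,0,0,0],[0,0,0.3,0,0,0,0],[0,0,0.3,0,0,0,0],[0,0,0.2,0,0,0,0]]]' |grep -E "pos|force"
$M '[[[0,0,0,0,0,0,0],[0,0,0,0,0,0,0],[0,0,0,0,0,0,0],[0,0,0,0,0,0,0],[0,0,0,0,0,0,0]]]' |grep -E "pos|force"
python3 f.py
python3 - <<'E'
from h import *
s,p,d=wshot("w20")
p=cv2.imread("pics/w20.png"); cv2.imwrite("pics/c20.png",cv2.resize(p[120:320,220:420],None,fx=3,fy=3,interpolation=cv2.INTER_CUBIC))
E
```

```text
tcp_pos: [469.0, -321.5, 179.5]
wrist_force: [-0.1, 0.2, -2.1]
tcp_pos: [469.3, -321.5, 137.8]
wrist_force: [-0.5, 0.0, -1.8]
tcp_pos: [470.2, -322.0, 139.8]
wrist_force: [0.0, 0.5, -2.3]
t 29.9333 F [ 0.2  -0.05 -2.03] Fx_fix 0.07 Fy_fix -0.19 [ 469.9 -321.9  139.5]
```

View pics/c20.png

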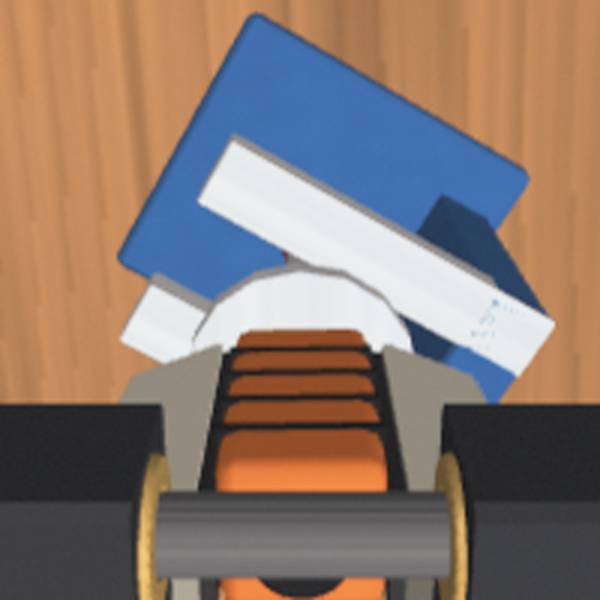

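The stylus is in the slot and the pose matches the pick-up. Lower onto the prongs.

```bash
M="python3 -m crank"
$M '[[[0,0,0.3,0,0,0,0],[0,0,0.35,0,0,0,0],[0,0,0.25,0,0,0,0],[0,0,0,0,0,0,0],[0,0,0,0,0,0,0]]]' |grep -E "pos|force"
$M '[[[0,0,0,0,0,0,0],[0,0,0.05,0,0,0,0],[0,0,0,0,0,0,0],[0,0,0,0,0,0,0]]]' |grep -E "pos|force"
$M '[[[0,0,0.05,0,0,0,0],[0,0,0,0,0,0,0],[0,0,0,0,0,0,0]]]' |grep -E "pos|force"
$M '[[[0,0,0.03,0,0,0,0],[0,0,0,0,0,0,0],[0,0,0,0,0,0,0]]]' |grep -E "pos|force"
python3 f.py
```

```text
tcp_pos: [469.2, -321.2, 111.1]
wrist_force: [0.8, 0.2, -2.5]
tcp_pos: [469.9, -321.9, 111.0]
wrist_force: [-0.0, -0.3, -1.5]
tcp_pos: [469.7, -321.8, 109.2]
wrist_force: [-0.7, -0.0, -2.2]
tcp_pos: [469.8, -321.7, 108.3]
wrist_force: [-0.3, -0.3, -1.6]
t 31.4833 F [ 0.18  0.03 -1.84] Fx_fix 0.12 Fy_fix -0.14 [ 469.8 -321.7  108.4]
```

```bash
M="python3 -m crank"
$M '[[[0,0,0.03,0,0,0,0],[0,0,0,0,0,0,0],[0,0,0,0,0,0,0]]]' |grep -E "pos|force"
$M '[[[0,0,0.02,0,0,0,0],[0,0,0,0,0,0,0],[0,0,0,0,0,0,0]]]' |grep -E "pos|force"
$M '[[[0,0,0.015,0,0,0,0],[0,0,0,0,0,0,0],[0,0,0,0,0,0,0]]]' |grep -E "pos|force"
python3 f.py
```

```text
tcp_pos: [469.7, -321.7, 107.4]
wrist_force: [0.3, 0.4, -2.0]
tcp_pos: [469.9, -321.8, 107.3]
wrist_force: [-2.7, 1.0, 4.3]
tcp_pos: [469.8, -321.8, 107.3]
wrist_force: [-3.7, 0.7, 8.9]
t 32.4833 F [-3.69  1.22  8.78] Fx_fix -0.98 Fy_fix 3.76 [ 469.8 -321.8  107.3]
```

The flange is seated: z stops at 107.3, the same as at pick-up, and Fz rises. Ease off and open.

```bash
M="python3 -m crank"
$M '[[[0,0,-0.02,0,0,0,0.1],[0,0,0,0,0,0,0.28],[0,0,0,0,0,0,0.32],[0,0,0,0,0,0,0.45],[0,0,0,0,0,0,0.6]]]' 10
$M '[[[0,0,0,0,0,0,0.6],[0,0,0,0,0,0,0.6],[0,0,0,0,0,0,0.6]]]'
python3 - <<'E'
from h import *
s,p,d=wshot("w21"); print(s["tcp_pos"],s["finger_gap"],s["wrist_force"])
E
```

```text
time: 32.95
tcp_pos: [469.9, -321.8, 106.9]
tcp_rot: [3.141, -0.0, 1.527]
wrist_force: [0.4, 0.1, 0.6]
finger_gap: 0.418
time: 33.2
tcp_pos: [469.8, -321.7, 106.9]
tcp_rot: [3.142, -0.0, 1.527]
wrist_force: [0.2, -0.1, -1.2]
finger_gap: 0.593
[ 469.80296777 -321.72209851  106.94130387] 0.5933342065723705 [ 0.15941913 -0.05369285 -1.19341349]
```

View pics/w21.png

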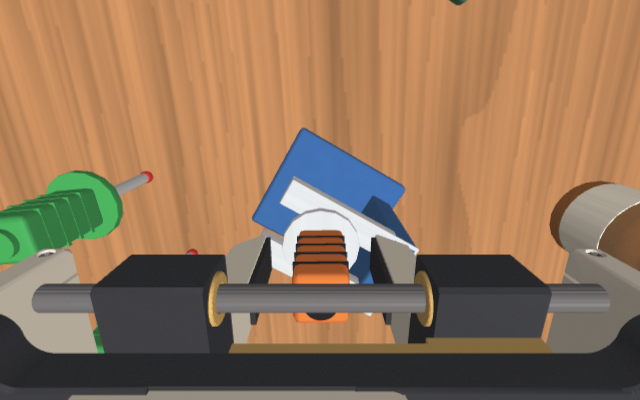

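The probe hangs free between the fingers. Rise clear and make the final check.

```bash
M="python3 -m crank"
$M '[[[0,0,-0.3,0,0,0,0.6],[0,0,-0.7,0,0,0,0.6],[0,0,-0.9,0,0,0,0.6],[0,0,-0.9,0,0,0,0.6],[0,0,-0.9,0,0,0,0.6]]]' |grep pos
$M '[[[0,0,-0.9,0,0,0,0.6],[0,0,-0.4,0,0,0,0.6],[-0.6,0,0,0,0,0,0.6],[-0.9,0,0,0,0,0,0.6],[-0.9,0,0,0,0,0,0.6]]]' |grep pos
$M '[[[-0.9,0,0,0,0,0,0.6],[-0.9,0,0,0,0,0,0.6],[0,0,0,0,0,0,0.6],[0,0,0,0,0,0,0.6],[0,0,0,0,0,0,0.6]]]'
python3 - <<'E'
from h import *
for n in ["top","scene"]:
    p,d=snapshot(n); cv2.imwrite(f"pics/{n}9.png",p[:,:,::-1])
t=cv2.imread("pics/top9.png"); o=cv2.imread("pics/top0.png"); sc=cv2.imread("pics/scene9.png")
cv2.imwrite("pics/c22.png",np.hstack([cv2.resize(t[120:290,285:515],(690,510),interpolation=cv2.INTER_CUBIC)]))
cv2.imwrite("pics/c23.png",cv2.resize(sc[170:330,170:370],(800,600),interpolation=cv2.INTER_CUBIC))
E
```

```text
tcp_pos: [469.8, -321.3, 219.7]
tcp_pos: [466.3, -394.7, 257.0]
time: 34.5
tcp_pos: [463.9, -447.1, 255.8]
tcp_rot: [-3.141, -0.002, 1.527]
wrist_force: [-0.3, 0.4, 0.3]
finger_gap: 0.596
```

View pics/c22.png

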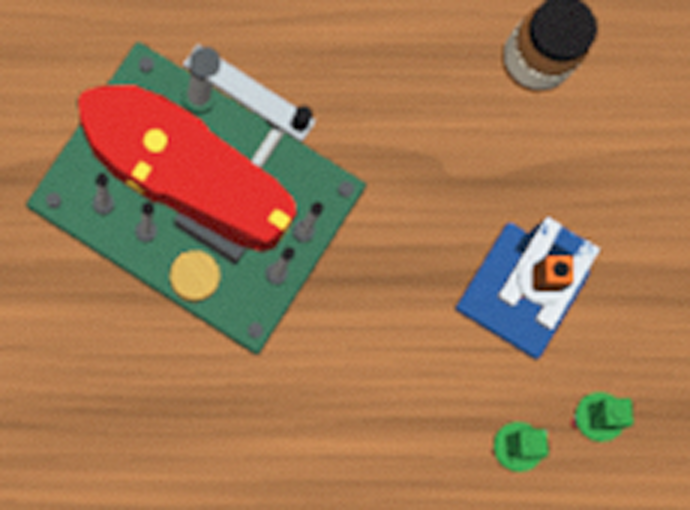

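View pics/c23.png

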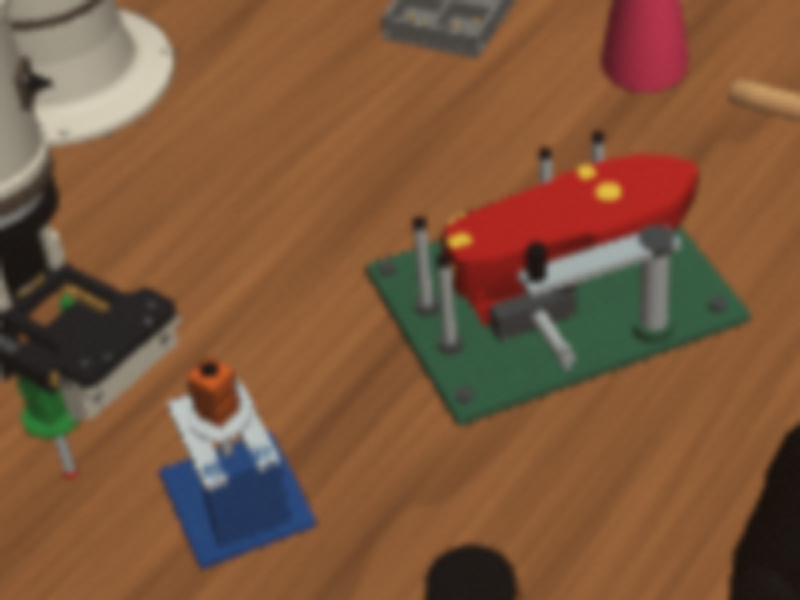

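View pics/top9.png

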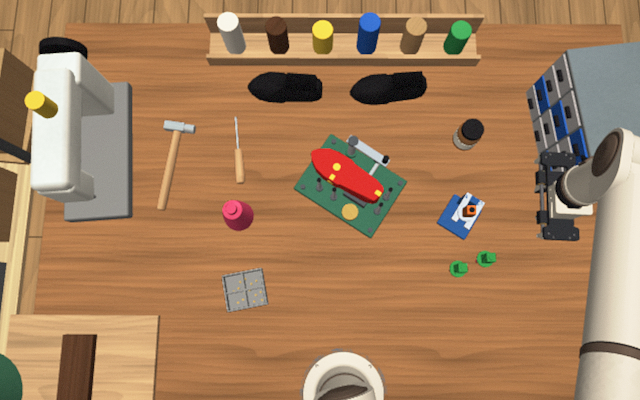

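The arm is back on its stop, the probe hangs upright in the fork, everything else is where it was, and the wrist force is about zero.

```bash
python3 -c "
from workcell import workorder,status
print(status.observe()['wrist_force'],status.observe()['time']); print(workorder.sign_off())"
```

```text
[-0.15240831  0.1395133  -0.26222237] 34.6
the job is handed in; nothing more can be done
None
```

The job is done and handed in at 34.6 s, well inside the 72 s.

- **Hold-down arm:** I swung it back by its knob until it stopped moving. The force there rose to about 14 N, and in the image the arm sits at about 1.54 rad against the 1.55 stop.
- **Touches, in order:** I touched the sole (about 3 N), then the heel (about 2 N, square to the face), then the side (about 2 N), holding each for at least half a second.
- **Where the ball landed:** On the sole, the wrist picture showed the ball centred over the mark just before contact. The flange or sole edge hid the heel and side contacts, so those rest on the pose fit (within 1 to 2 mm of pins and marks) and the force readings.
- **Probe:** It hangs upright in its fork again. It seated at the same height as when I picked it up, and the gripper is clear of it.

**Last checks:** The final top and scene pictures show the look-alikes, wax tin, jar, cone, hammer and awl where they were, and the wrist force is about zero. No check failed. The camera fits of the fixture differed by 1 to 2 mm, so I corrected over the sole mark from a close wrist view before touching.

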